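# Load, park and lock the tin carousel

## Robot

A 7-joint arm with a two-finger parallel gripper is mounted at the origin on a cart in front of the work surface, level with it; the furniture and walls round the work are solid. World frame = base frame: x ahead of the robot, y to its left, z up, the work surface at z = 0. Lengths are in m, angles in rad, forces in N, time in s.
With the tool pointing down it reaches from about 0.425 to 0.825 m from the base axis. Payload 3.6 kg.
Tool frame: the origin (TCP) lies between the finger pads; the fingertips stand 17 mm ahead of it and the grasp point (between the pads) lies 2 mm behind it; z points along the fingers, y is the line along which they close (so a half turn about z gives the same grasp; the last joint's range is limited). The gripper opens to 93 mm and grips with 3 to 60 N. Pads are 15 mm wide; open, the fingers measure 128 mm over their backs; the gripper's body (75 mm by 188 mm) begins 65 mm behind the grasp point.
Start: joints at [-0.026, 0.615, -0.013, 1.423, 0.008, 1.103, -0.04], TCP at [0.65, 0, 0.236] pointing down, gripper open.
Joint ranges: [-3.12, 3.12], [-0.3, 2.06], [-1.34, 1.32], [0.26, 2.42], [-1.36, 4.5], [0.01, 1.98], [-2.84, 2.84]. Speed limits (rad/s): [2.79, 2.79, 3.14, 3.14, 3.14, 3.14, 3.14].

## Interface

Orientations are given as a unit quaternion [x, y, z, w].
In Python, from bench import robot, vision gives the robot as it stands.
- The arm moves only by the tool move_arm, never from a script. Its arguments are lists of equal length, an entry for each row: "twist": the turn, a rotation vector about the world's x, y, z each as a share of pi rad, from -1 to 1, a list of three; "slide": the shift along the world's x, y, z each as a share of 250 mm, from -1 to 1, a list of three; "hand": the opening, from 0 (shut) to 1 (fully open). In form: {"twist": [[ax, ay, az], ...], "slide": [[tx, ty, tz], ...], "hand": [hand, ...]}. A call has 1 to 8 rows; each row is the pose to reach, as a shift and turn from the pose commanded when the call began, turning the shorter way round; what a row does not reach only later rows make up. A row lasts 1/12 s, in which the tool goes at most 41.7 mm and 7.16 degrees, less where a joint would pass 70% of its speed; a pose out of reach is approached as far as the arm can. A call with a number of a shift or a turn outside -1 to 1 is refused whole. A call with a gripper value outside its range is refused whole. The fingers move at their own pace and stop on an object; "force" is the grip in N (left out, the last holds). Time passes only in rows, so rows that repeat a pose let the fingers close. It gives the time, the measured TCP pose, the force, the opening and the grip force at its end, in the units of the state.
- robot.state(): the state, without advancing time (a new reading comes with each control period).
- vision.get_image(name): name is "scene" or "side" or "wrist"; returns the picture (400x640x3 uint8, red, green, blue); there is no depth.
- vision.camera_params(name): a dict with "K" (3x3 intrinsics, pixels), "rvec" (rotation vector, rad) and "tvec" (3), from world to camera coordinates, as OpenCV has them; the wrist camera has in their place "hand_eye" (4x4, takes a point from camera to tool coordinates, whose origin is the TCP and whose axes are the flange's). Camera axes: x right, y down, z forward; pixel columns grow to the right and rows downward; lengths in m; the calibration is good to about 2 mm. A picture is of the moment at which its call begins: read the wrist's pose just before it. camera_params takes no time and is no camera call.
- robot.close_job(): hands the job in; it is judged then, once.
The state is a dict: "clock": time; "q": joint angles; "qvel": joint speeds; "joint_torque": joint torques, N m; "eef_pos": TCP position; "eef_rot": TCP orientation; "ft_force": force on the tool from outside, world axes, zero at the start; "wrist_torque": the same for the moment, N m; "gripper_width": opening from 0.0 (shut) to 1.0 (fully open); "gripper_force": force on a finger pad.
Only numpy, scipy, OpenCV 4.12 (cv2) and the standard library are available. Lean on these libraries where they do the work, as an engineer would, in place of code of your own. Each camera call takes 0.05 s, during which the arm holds its last target. There are 200 camera calls.

## Task

Load the tin carousel for its move: first stand every small food tin that is out on the worktop upright on the carousel, each wholly on a black rubber pad of its own. Then turn the carousel clockwise by its upright post until it clicks into its parking detent, and after that take the red-handled key and with its blade turn the slotted brass cam lock a quarter turn counter-clockwise until it is fully home, without fingers touching the brass head. Finally put the key back upright in its wooden stand, with tins, carousel and lock left as you set them, and leave the other kitchen things where they are.

Things in the scene. Friction and masses are not known exactly. Their poses are not given: they have to be found in the camera images.
- tin_1: small food tin with a green label, 57 mm round and 72 mm high, rigid. Origin: centre of its underside, z up. About 0.18 kg. Stands upright on the worktop in front of the sink at the start; may be absent in a given start
- tin_2: small food tin with a green label, 57 mm round and 72 mm high, rigid. Origin: centre of its underside, z up. About 0.18 kg. Stands upright on the worktop in front of the sink at the start; may be absent in a given start
- tin_3: small food tin with a green label, 57 mm round and 72 mm high, rigid. Origin: centre of its underside, z up. About 0.18 kg. Stands upright on the worktop in front of the sink at the start; may be absent in a given start
- tin_4: small food tin with a green label, 57 mm round and 72 mm high, rigid. Origin: centre of its underside, z up. About 0.18 kg. Stands upright on the worktop in front of the sink at the start; may be absent in a given start
- pad_0 (a point): centre of a black rubber pad (72 mm round, flush) on the carousel's wooden deck, at deck height z = 0.030; four pads 70 mm from the carousel's axis, a quarter turn apart; turns with the deck; a tin stands wholly on it within 7 mm of this point
- pad_1 (a point): centre of a black rubber pad (72 mm round, flush) on the carousel's wooden deck, at deck height z = 0.030; four pads 70 mm from the carousel's axis, a quarter turn apart; turns with the deck; a tin stands wholly on it within 7 mm of this point
- pad_2 (a point): centre of a black rubber pad (72 mm round, flush) on the carousel's wooden deck, at deck height z = 0.030; four pads 70 mm from the carousel's axis, a quarter turn apart; turns with the deck; a tin stands wholly on it within 7 mm of this point
- pad_3 (a point): centre of a black rubber pad (72 mm round, flush) on the carousel's wooden deck, at deck height z = 0.030; four pads 70 mm from the carousel's axis, a quarter turn apart; turns with the deck; a tin stands wholly on it within 7 mm of this point
- carousel: fixed base of the carousel, a grey round plate 236 mm across and 11 mm high, with the cam lock on its local +y side, 165 mm from the axis. Origin: underside, on the carousel's axis; z up
- carousel_axis (a point): point on the carousel's upright axis at deck height, z = 0.030. The deck is a wooden disc 260 mm across, top at z = 0.030; a thin steel guard rail, 254 mm across, runs round it 24 mm above the deck (its top at z = 0.057) on six stanchions; a low steel hub (32 mm across, 7 mm high) is in the middle
- post_top (a point): centre of the top end of the turning post: an upright dark steel rod 16 mm in diameter, 70 mm tall from the deck (top at z = 0.100), 115 mm from the axis, midway between two pads. It turns with the deck and may be gripped from above and led round the axis on an arc
- turntable (a joint): angle of the deck, rad, growing clockwise from above; -0.10 to 1.72, starts at 0 to 0.45, stays where left (friction 0.12 Nm). One detent, for parking, at 1.571: a bump (up to 0.5 Nm, 5 N at the post) about 0.06 rad either side, then a spring holds it within 0.02. Parked, a brass lug (10 x 22 x 13 mm) on the rim stands just past where the lock's tongue comes to lie
- cam (a joint): angle of the cam lock, rad, growing counter-clockwise from above; 0 open, 1.571 home at its stop; starts at 0 to 0.15, stays where left (friction 0.10 Nm). A steel tongue under the head (55 mm from axis to tip) turns with it: open, clear of the deck; home, pointing at the carousel's axis over the rim, behind the lug, so it comes home only when the carousel is parked
- cam_slot (a point): centre of the slot in the cam lock's head, at the top face of the head, z = 0.053; x axis along the slot, z up; turns with the cam. The slot is 7.5 mm wide, 9 mm deep and open at both ends, straight across the head
- cam_head: the brass head of the cam lock, 42 mm across and 9 mm high, in two halves with the slot between. Origin: on the cam's axis at the floor of the slot (z = 0.044); x along the slot
- key: lock key, blade down in its stand. Origin: middle of the blade's lower edge; z up the handle; x along the blade's width. Blade 30 mm wide (x), 4 mm thick (y; 2.8 in the lowest 4 mm), 20 mm long; collar 36 mm across at z 20 to 24 mm; 12 mm shaft; red flat handle 32 mm (x) by 13 mm (y), z 64 to 116 mm. 0.09 kg. Blade and cam slot have 0.12 rad of play in turning
- key_stand: fixed dark wooden stand for the key, 60 x 60 x 28 mm. Origin: centre of its underside; x along its slot
- stand_slot (a point): centre of the mouth of the stand's slot, at the stand's top, z = 0.028; x along the slot. The slot is 36 mm (x) by 10 mm (y) and 24 mm deep; the key's collar rests on the stand's top, so that the key's origin is then 20 mm below this point
- garlic: bulb of garlic, 50 mm, loose, at the left end of the row of tins; a bystander. Origin: centre of its underside

How it is judged:
By the outcome, as a careful person would: the job done as asked, in the order asked, and still so for the second after the job is handed in, with the robot touching nothing.
Of tin_1, tin_2, tin_3, tin_4 only 3 to 4 are there at a start; the rules pass over those that are not, and their reading is None.
At some moment in a run one of tin_1, tin_2, tin_3, tin_4 may be knocked a few centimetres aside while the robot is not near it.
It also fails if it takes over 210 s, if anything falls off the work surface, if the arm or the gripper's body presses on something with over 40 N, if the wrist force passes 120 N, or if a joint passes its speed limit or range.

## Working session

There is one attempt and no reset: what is moved stays moved. The work goes in short steps, Python scripts to look and compute and a tool call to move; the robot and the scene stay as the last step left them, time stands still between calls to the robot, and variables do not carry over. Pictures are saved under pics/ and viewed, at most 14 in all, crops included, and the job is handed in when it is done.

Besides the shell and the picture viewer there is one more tool, called by a JSON object that holds its "name" and its "arguments". move_arm: Moves the arm, as the interface text tells. Its arguments: {"type":"object","properties":{"twist":{"type":"array"},"slide":{"type":"array"},"hand":{"type":"array"},"force":{"type":"number"}},"required":["twist","slide","hand"]}

```bash
mkdir -p pics; ls; cat > h.py <<'E'
import numpy as np, cv2
from scipy.spatial.transform import Rotation as R
from bench import robot, vision
def snap(n,f):
    s=robot.state(); im=vision.get_image(n); cv2.imwrite('pics/'+f,im[:,:,::-1]); return s,im
def cam(n,s=None):
    p=vision.camera_params(n); K=np.array(p['K'])
    if 'rvec' in p:
        Rm=cv2.Rodrigues(np.array(p['rvec'],float))[0]; t=np.array(p['tvec'],float).ravel()
    else:
        H=np.array(p['hand_eye']); T=np.eye(4); T[:3,:3]=R.from_quat(s['eef_rot']).as_matrix(); T[:3,3]=s['eef_pos']
        W=np.linalg.inv(T@H); Rm=W[:3,:3]; t=W[:3,3]
    return K,Rm,t
def ray(c,uv,z):
    K,Rm,t=c; d=Rm.T@np.linalg.inv(K)@np.array([uv[0],uv[1],1.]); o=-Rm.T@t
    return o+d*(z-o[2])/d[2]
def proj(c,P):
    K,Rm,t=c; q=(Rm@np.atleast_2d(P).T).T+t; q=q@K.T; return q[:,:2]/q[:,2:]
E
python3 - <<'E'
from h import *
for n in('scene','side','wrist'):
    s,im=snap(n,n+'0.png'); c=cam(n,s); print(n,c[0].tolist(),(-c[1].T@c[2]).round(3))
print(s['eef_pos'],s['eef_rot'],s['clock'],s['gripper_width'],s['ft_force'])
E
```

```text
pics
scene [[436.39534393689956, 0.0, 320.1480614587803], [0.0, 436.39534393689956, 200.7681225670761], [0.0, 0.0, 1.0]] [-0.115  0.881  0.995]
side [[406.1759803580903, 0.0, 314.86363330196895], [0.0, 406.1759803580903, 196.64208562346832], [0.0, 0.0, 1.0]] [-0.016  0.89   0.614]
wrist [[283.5970913926742, 0.0, 317.4880138213564], [0.0, 283.5970913926742, 204.15593018753353], [0.0, 0.0, 1.0]] [0.649 0.074 0.383]
[6.49343214e-01 5.86326132e-06 2.34616295e-01] [ 0.70708074  0.70713193 -0.00080994 -0.00078242] 0.1 0.9990558685822555 [ 0.26135651  0.54068556 -0.48568148]
```

View pics/scene0.png

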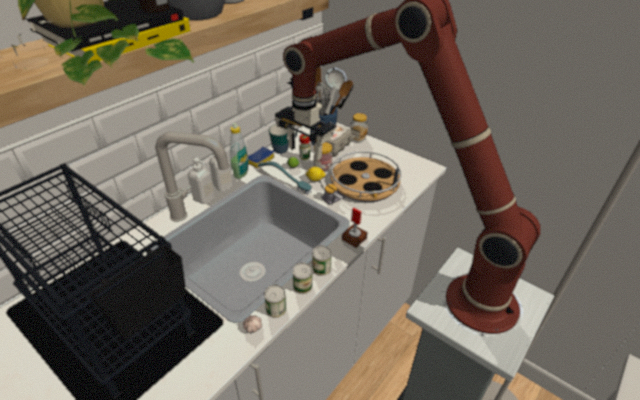

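View pics/wrist0.png

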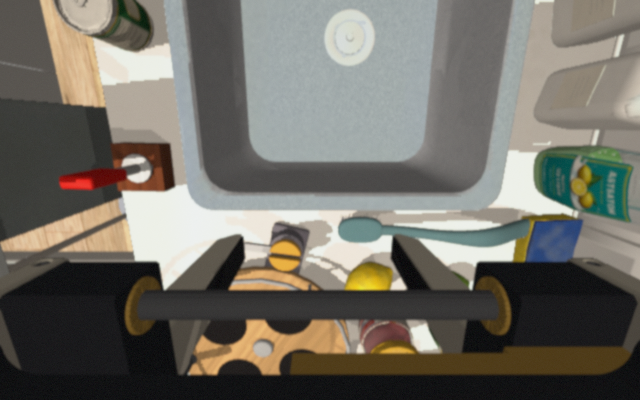

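Scene: three tins (tops ~(276,291), (303,268), (321,251)), garlic (252,324), key in its stand (356,225), carousel (365,177), cam lock around (330,190). The wrist view agrees, with the lock at (285,250). I'll enlarge these regions.

```bash
python3 - <<'E'
from h import *
im=cv2.imread('pics/scene0.png'); cv2.imwrite('pics/c1.png',cv2.resize(im[135:335,235:435],None,fx=3,fy=3,interpolation=cv2.INTER_CUBIC))
c=cam('scene')
for n,uv,z in [('t1',(276,291),.072),('t2',(303,268),.072),('t3',(321,251),.072),('garlic',(252,324),.02),('stand',(355,235),.028),('axis',(365,177),.03)]: print(n,ray(c,uv,z).round(3))
s=robot.state(); w=cam('wrist',s)
for n,uv,z in [('lock',(285,250),.053),('hub',(263,348),.037),('stand',(140,167),.028)]: print(n,ray(w,uv,z).round(3))
E
```

```text
t1 [0.428 0.377 0.072]
t2 [0.425 0.271 0.072]
t3 [0.427 0.189 0.072]
garlic [0.432 0.467 0.02 ]
stand [0.414 0.033 0.028]
axis [ 0.563 -0.239  0.03 ]
lock [ 0.607 -0.078  0.053]
hub [ 0.568 -0.243  0.037]
stand [0.426 0.024 0.028]
```

View pics/c1.png

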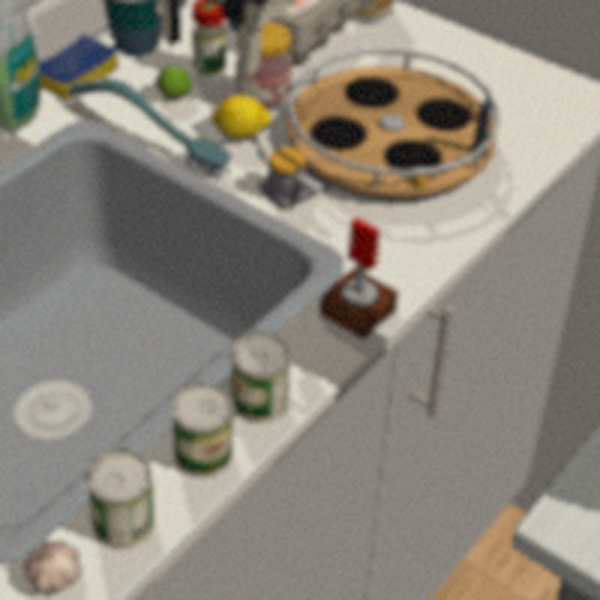

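Zoom: the post is on the robot side of the deck (~scene (397,175)). Nothing blocks the way, so I'll move over the carousel for a close look.

{"name": "move_arm", "arguments": {"twist": [[0,0,0],[0,0,0],[0,0,0],[0,0,0],[0,0,0],[0,0,0],[0,0,0],[0,0,0]], "slide": [[-0.32,-1,0.24],[-0.32,-1,0.24],[-0.32,-1,0.24],[-0.32,-1,0.24],[-0.32,-1,0.24],[-0.32,-1,0.24],[-0.32,-1,0.24],[-0.32,-1,0.24]], "hand": [1,1,1,1,1,1,1,1]}}

```text
clock: 0.82
eef_pos: [0.567, -0.2583, 0.2967]
eef_rot: [0.711, 0.703, -0.002, 0.002]
ft_force: [-0.2, -0.1, -0.5]
gripper_width: 1.001
gripper_force: 0.0
```

{"name": "move_arm", "arguments": {"twist": [[0,0,0],[0,0,0],[0,0,0],[0,0,0]], "slide": [[0,-0.24,0],[0,-0.24,0],[0,-0.24,0],[0,-0.24,0]], "hand": [1,1,1,1]}}

```text
clock: 1.15
eef_pos: [0.5698, -0.31, 0.2947]
eef_rot: [0.708, 0.707, 0.0, -0.001]
ft_force: [-0.1, 0.2, 0.6]
gripper_width: 0.996
gripper_force: 0.0
```

```bash
python3 - <<'E'
from h import *
s,im=snap('wrist','w1.png'); print(s['eef_pos'],s['eef_rot'],s['clock'])
np.save('s1.npy',np.r_[s['eef_pos'],s['eef_rot']])
E
```

```text
[ 0.5697644  -0.30997076  0.29465224] [ 7.07543808e-01  7.06668812e-01  8.75244611e-05 -9.71156679e-04] 1.15
```

View pics/w1.png

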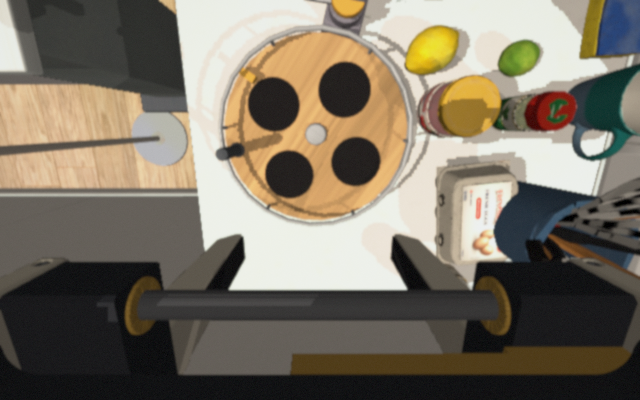

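Pads at (274,104), (344,90), (356,162), (289,174); hub (316,134); post on the left (~(228,152)); brass lug (248,75); lock (348,8). I'll fit these numerically.

```bash
cat > carousel.py <<'E'
from h import *
from scipy.optimize import least_squares
def pads(im,c,seeds,z=.03):
    out=[]
    g=im.max(2); m=(g<60).astype(np.uint8)
    n,lab,st,ce=cv2.connectedComponentsWithStats(m)
    for s in seeds:
        i=lab[int(s[1]),int(s[0])]; cnt=cv2.findContours((lab==i).astype(np.uint8),0,1)[0][0]
        (u,v),ax,a=cv2.fitEllipse(cv2.convexHull(cnt)); p=ray(c,(u,v),z); out.append(p); print((round(u,1),round(v,1)),np.round(ax,1),p.round(4))
    return np.array(out)
def fit(P):
    # square of radius .07
    def f(x): return np.ravel([P[k,:2]-x[:2]-.07*np.array([np.cos(x[2]+k*np.pi/2),np.sin(x[2]+k*np.pi/2)]) for k in range(len(P))])
    a=np.arctan2(*(P[0,:2]-P[:,:2].mean(0))[::-1])
    r=least_squares(f,[*P[:,:2].mean(0),a]); print('axis',r.x[:2].round(4),'ang',r.x[2].round(4),np.degrees(r.x[2]).round(1),'res',np.abs(r.fun).max().round(4)); return r.x
E
python3 - <<'E'
from carousel import *
im=cv2.imread('pics/w1.png'); v=np.load('s1.npy'); s=dict(eef_pos=v[:3],eef_rot=v[3:]); c=cam('wrist',s)
P=pads(im,c,[(356,162),(344,90),(274,104),(289,174)])  # ccw
x=fit(P)
np.save('car.npy',x)
for k in range(4): print(k,(x[:2]+.07*np.array([np.cos(x[2]+k*np.pi/2),np.sin(x[2]+k*np.pi/2)])).round(4))
print('hub',ray(c,(316,134),.037).round(4),'post',ray(c,(224,152),.1).round(4),'lug',ray(c,(248,75),.04).round(4))
cv2.imwrite('pics/w1c.png',np.hstack([cv2.resize(im[0:60,300:400],None,fx=4,fy=4,interpolation=2),cv2.resize(im[110:170,200:300],None,fx=4,fy=4,interpolation=2)]))
E
```

```text
(355.4, 161.0) [45.4 47. ] [ 0.6241 -0.2854  0.03  ]
(344.2, 89.1) [49.5 52.9] [ 0.6055 -0.1881  0.03  ]
(273.1, 103.8) [48.3 51.9] [ 0.5081 -0.2067  0.03  ]
(288.8, 174.0) [44.7 45.8] [ 0.5269 -0.3043  0.03  ]
axis [ 0.5661 -0.2461] ang -0.5956 -34.1 res 0.0002
0 [ 0.6241 -0.2854]
1 [ 0.6054 -0.1882]
2 [ 0.5082 -0.2069]
3 [ 0.5269 -0.3041]
hub [ 0.5671 -0.2471  0.037 ] post [ 0.4573 -0.2661  0.1   ] lug [ 0.4781 -0.1718  0.04  ]
```

View pics/w1c.png

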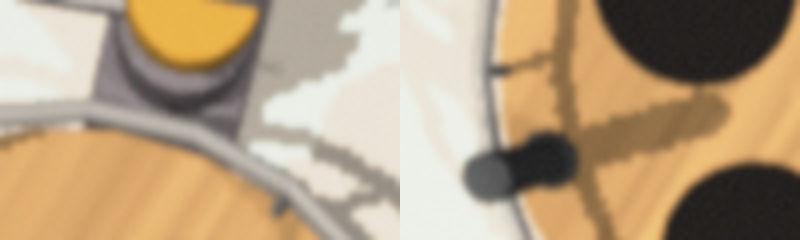

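The axis and pads fit within 0.2 mm. The lock shows its brass head at the top of the crop and the post top is clear at (222,154). Next, the tins.

{"name": "move_arm", "arguments": {"twist": [[0,0,0],[0,0,0],[0,0,0],[0,0,0],[0,0,0],[0,0,0],[0,0,0]], "slide": [[-0.2,0.86,0],[-0.2,0.86,0],[-0.2,0.86,0],[-0.2,0.86,0],[-0.2,0.86,0],[-0.2,0.86,0],[-0.2,0.86,0]], "hand": [1,1,1,1,1,1,1]}}

```text
clock: 1.78
eef_pos: [0.5195, -0.0872, 0.2962]
eef_rot: [0.703, 0.712, 0.001, -0.001]
ft_force: [0.4, -0.4, -0.1]
gripper_width: 1.002
gripper_force: 0.0
```

{"name": "move_arm", "arguments": {"twist": [[0,0,0],[0,0,0],[0,0,0],[0,0,0],[0,0,0],[0,0,0],[0,0,0],[0,0,0]], "slide": [[-0.32,0.86,0],[-0.32,0.86,0],[-0.32,0.86,0],[-0.32,0.86,0],[-0.32,0.86,0],[-0.32,0.86,0],[-0.32,0.86,0],[-0.32,0.86,0]], "hand": [1,1,1,1,1,1,1,1]}}

```text
clock: 2.45
eef_pos: [0.4401, 0.1205, 0.2957]
eef_rot: [0.706, 0.708, 0.0, 0.0]
ft_force: [0.2, -1.6, -0.3]
gripper_width: 1.001
gripper_force: 0.0
```

```bash
python3 - <<'E'
from h import *
s,im=snap('wrist','w2.png'); print(s['eef_pos'],s['eef_rot'],s['clock'])
np.save('s2.npy',np.r_[s['eef_pos'],s['eef_rot']])
E
```

```text
[0.44013751 0.12052308 0.29574797] [7.06150110e-01 7.08062078e-01 6.07098993e-05 3.34580966e-04] 2.45
```

View pics/w2.png

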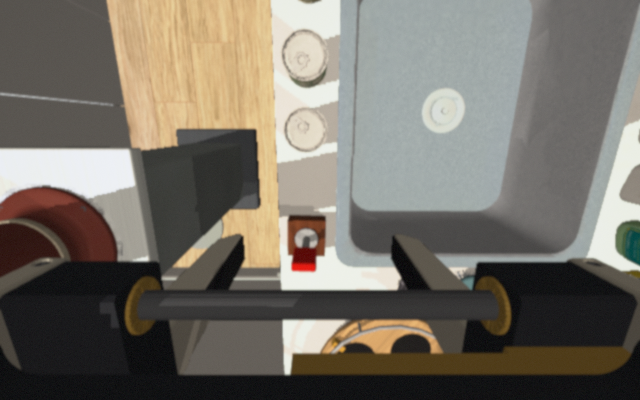

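Tin tops at (306,130) and (304,54), the third at the top edge; key stand (306,235). Locating numerically.

```bash
python3 - <<'E'
from h import *
im=cv2.imread('pics/w2.png'); v=np.load('s2.npy'); s=dict(eef_pos=v[:3],eef_rot=v[3:]); c=cam('wrist',s)
K,Rm,t=c; print('cam',-Rm.T@t,'axis',Rm[2])
for n,uv,z in [('t3',(306,130),.072),('t2',(304,54),.072),('stand',(306,235),.028)]: print(n,ray(c,uv,z).round(4))
for n in [(.427,.189,.072),(.425,.271,.072),(.428,.377,.072)]: print(proj(c,n).round(0))
E
```

```text
cam [0.43944307 0.19493154 0.44444214] axis [ 0.00127065 -0.26875745 -0.96320705]
t3 [0.4251 0.1888 0.072 ]
t2 [0.4235 0.2762 0.072 ]
stand [0.4221 0.0283 0.028 ]
[[307. 130.]]
[[305.  59.]]
[[307. -48.]]
```

{"name": "move_arm", "arguments": {"twist": [[0,0,0],[0,0,0],[0,0,0],[0,0,0],[0,0,0],[0,0,0],[0,0,0],[0,0,0]], "slide": [[-0.06,0.15,-0.05],[-0.06,0.274,-0.15],[-0.06,0.274,-0.3],[-0.06,0.274,-0.45],[-0.06,0.274,-0.6],[-0.06,0.274,-0.75],[-0.06,0.274,-0.88],[-0.06,0.274,-0.963]], "hand": [1,1,1,1,1,1,1,1]}}

```text
clock: 3.17
eef_pos: [0.4253, 0.1854, 0.0518]
eef_rot: [0.709, 0.706, -0.002, 0.0]
ft_force: [-0.1, 0.6, 0.8]
gripper_width: 0.998
gripper_force: 0.0
```

{"name": "move_arm", "arguments": {"twist": [[0,0,0],[0,0,0],[0,0,0],[0,0,0],[0,0,0],[0,0,0],[0,0,0],[0,0,0]], "slide": [[0,0,0],[0,0,0],[0,0,0],[0,0,0],[0,0,0],[0,0,0],[0,0,0],[0,0,0]], "hand": [1,0.55,0.55,0.5,0.45,0.45,0.45,0.45], "force": 15}}

```text
clock: 3.83
eef_pos: [0.4248, 0.1886, 0.0557]
eef_rot: [0.707, 0.707, 0.0, 0.0]
ft_force: [-1.9, -0.4, 7.1]
gripper_width: 0.61
gripper_force: 15.0
```

{"name": "move_arm", "arguments": {"twist": [[0,0,0],[0,0,0],[0,0,0],[0,0,0],[0,0,0],[0,0,0],[0,0,0],[0,0,0]], "slide": [[0,0,0.1],[0,0,0.25],[0,0,0.4],[0.02,-0.05,0.55],[0.08,-0.16,0.65],[0.15,-0.3,0.72],[0.22,-0.45,0.72],[0.3,-0.6,0.72]], "hand": [0.45,0.45,0.45,0.45,0.45,0.45,0.45,0.45]}}

```text
clock: 4.5
eef_pos: [0.4997, 0.0386, 0.2364]
eef_rot: [0.707, 0.708, 0.001, 0.001]
ft_force: [0.9, 0.8, -3.7]
gripper_width: 0.614
gripper_force: 15.0
```

{"name": "move_arm", "arguments": {"twist": [[0,0,0],[0,0,0],[0,0,0],[0,0,0],[0,0,0],[0,0,0],[0,0,0],[0,0,0]], "slide": [[0.06,-0.13,0],[0.12,-0.26,0],[0.18,-0.39,0],[0.25,-0.52,0],[0.32,-0.65,0],[0.4,-0.78,0],[0.46,-0.9,0],[0.496,-1,0]], "hand": [0.45,0.45,0.45,0.45,0.45,0.45,0.45,0.45]}}

```text
clock: 5.17
eef_pos: [0.6236, -0.213, 0.2337]
eef_rot: [0.708, 0.707, -0.001, -0.0]
ft_force: [0.1, 0.4, -2.7]
gripper_width: 0.616
gripper_force: 15.0
```

{"name": "move_arm", "arguments": {"twist": [[0,0,0],[0,0,0],[0,0,0],[0,0,0],[0,0,0]], "slide": [[0,-0.12,0],[0,-0.24,0],[0,-0.296,0],[0,-0.296,0],[0,-0.296,0]], "hand": [0.45,0.45,0.45,0.45,0.45]}}

```text
clock: 5.58
eef_pos: [0.6225, -0.2837, 0.234]
eef_rot: [0.708, 0.707, 0.0, -0.001]
ft_force: [0.4, 0.6, -2.2]
gripper_width: 0.613
gripper_force: 15.0
```

{"name": "move_arm", "arguments": {"twist": [[0,0,0],[0,0,0],[0,0,0],[0,0,0],[0,0,0],[0,0,0],[0,0,0],[0,0,0]], "slide": [[0,0,-0.15],[0,0,-0.3],[0,0,-0.42],[0,0,-0.5],[0,0,-0.56],[0,0,-0.596],[0,0,-0.596],[0,0,-0.596]], "hand": [0.45,0.45,0.45,0.45,0.45,0.45,0.45,0.45]}}

```text
clock: 6.25
eef_pos: [0.6243, -0.2817, 0.0865]
eef_rot: [0.706, 0.708, 0.001, -0.0]
ft_force: [-0.3, 0.2, -2.2]
gripper_width: 0.611
gripper_force: 15.0
```

{"name": "move_arm", "arguments": {"twist": [[0,0,0],[0,0,0],[0,0,0],[0,0,0],[0,0,0],[0,0,0],[0,0,0],[0,0,0]], "slide": [[0,0,0],[0,0,0],[0,0,0],[0,0,0.04],[0,0,0.15],[0,0,0.3],[0,0,0.45],[0,0,0.596]], "hand": [0.65,0.72,0.75,0.75,0.75,0.75,0.75,0.75]}}

```text
clock: 6.92
eef_pos: [0.6232, -0.2841, 0.238]
eef_rot: [0.707, 0.707, 0.0, 0.001]
ft_force: [0.3, 0.5, 0.6]
gripper_width: 0.75
gripper_force: 0.0
```

{"name": "move_arm", "arguments": {"twist": [[0,0,0],[0,0,0],[0,0,0],[0,0,0],[0,0,0],[0,0,0],[0,0,0],[0,0,0]], "slide": [[-0.07,0.14,0.2],[-0.14,0.28,0.24],[-0.21,0.42,0.24],[-0.28,0.56,0.24],[-0.35,0.7,0.24],[-0.42,0.84,0.24],[-0.5,1,0.24],[-0.5,1,0.24]], "hand": [1,1,1,1,1,1,1,1]}}

```text
clock: 7.58
eef_pos: [0.4953, -0.0263, 0.2966]
eef_rot: [0.703, 0.711, 0.002, -0.001]
ft_force: [-0.8, 0.9, -0.1]
gripper_width: 1.001
gripper_force: 0.0
```

```bash
python3 - <<'E'
from h import *
s,im=snap('wrist','w3.png'); si,_=snap('scene','s3.png'); print(s['eef_pos'],s['clock'])
a=cv2.imread('pics/s3.png')[135:335,235:435]; cv2.imwrite('pics/s3c.png',cv2.resize(a,None,fx=3,fy=3,interpolation=2))
E
```

```text
[ 0.49533428 -0.02626543  0.29661335] 7.5833
```

View pics/s3c.png

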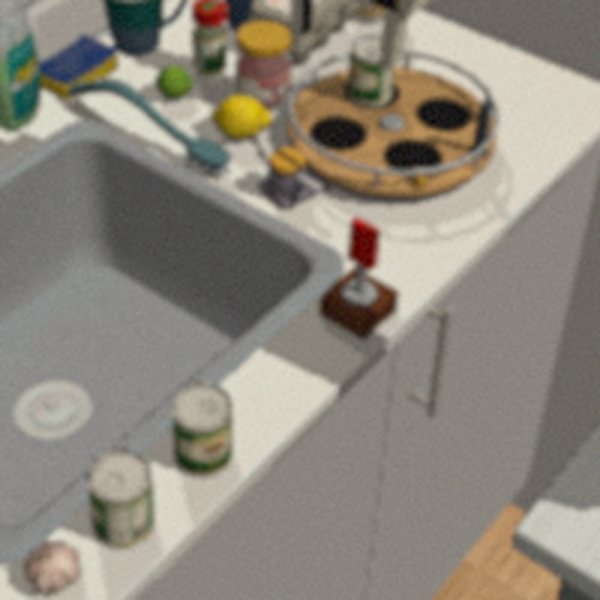

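The tin stands on its pad, the others unmoved. Moving to a view of the next two tins.

{"name": "move_arm", "arguments": {"twist": [[0,0,0],[0,0,0],[0,0,0],[0,0,0],[0,0,0],[0,0,0],[0,0,0],[0,0,0]], "slide": [[-0.302,0.982,0],[-0.302,0.982,0],[-0.302,0.982,0],[-0.302,0.982,0],[-0.302,0.982,0],[-0.302,0.982,0],[-0.302,0.982,0],[-0.302,0.982,0]], "hand": [1,1,1,1,1,1,1,1]}}

```text
clock: 8.35
eef_pos: [0.4232, 0.2136, 0.2954]
eef_rot: [0.706, 0.709, 0.001, -0.0]
ft_force: [0.5, -0.1, -0.3]
gripper_width: 0.998
gripper_force: 0.0
```

```bash
python3 - <<'E'
from h import *
s,im=snap('wrist','w4.png'); c=cam('wrist',s); print(s['eef_pos'],s['clock'])
for P in [(.4235,.2762,.072),(.428,.380,.072)]:
    u=proj(c,P)[0]; print(u.round())
g=cv2.cvtColor(im,cv2.COLOR_RGB2GRAY)
cs=cv2.HoughCircles(cv2.medianBlur(g,3),cv2.HOUGH_GRADIENT,1,40,param1=100,param2=18,minRadius=17,maxRadius=30)
for k in cs[0]:
    if 230<k[0]<350: print(k.round(1),ray(c,k[:2],.072).round(4))
E
```

```text
[0.42323294 0.21360861 0.29536252] 8.35
[318. 135.]
[322.  44.]
[318.5 135.5  21.6] [0.4241 0.2756 0.072 ]
[322.5  40.5  23.5] [0.4283 0.384  0.072 ]
```

View pics/w4.png

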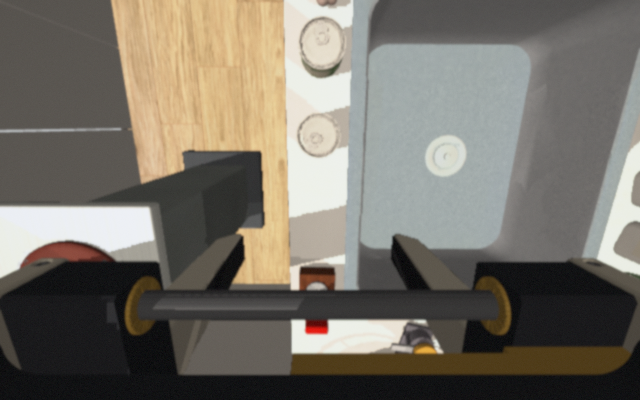

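Tin 2 at (318,135), tin 1 at (322,42), as computed; Hough agrees. Grasping tin 2.

{"name": "move_arm", "arguments": {"twist": [[0,0,0],[0,0,0],[0,0,0],[0,0,0],[0,0,0],[0,0,0],[0,0,0],[0,0,0]], "slide": [[0,0.15,-0.05],[0,0.264,-0.15],[0,0.264,-0.3],[0,0.264,-0.45],[0,0.264,-0.6],[0,0.264,-0.75],[0,0.264,-0.88],[0,0.264,-0.96]], "hand": [1,1,1,1,1,1,1,1]}}

```text
clock: 9.07
eef_pos: [0.4243, 0.2727, 0.0516]
eef_rot: [0.709, 0.705, -0.003, 0.001]
ft_force: [0.2, 0.6, 0.8]
gripper_width: 0.998
gripper_force: 0.0
```

{"name": "move_arm", "arguments": {"twist": [[0,0,0],[0,0,0],[0,0,0],[0,0,0],[0,0,0],[0,0,0],[0,0,0],[0,0,0]], "slide": [[0,0,0],[0,0,0],[0,0,0],[0,0,0],[0,0,0],[0,0,0],[0,0,0],[0,0,0]], "hand": [1,0.55,0.55,0.5,0.45,0.45,0.45,0.45], "force": 15}}

```text
clock: 9.73
eef_pos: [0.4235, 0.2778, 0.0558]
eef_rot: [0.707, 0.707, 0.001, 0.0]
ft_force: [0.2, 0.2, 5.3]
gripper_width: 0.615
gripper_force: 15.0
```

{"name": "move_arm", "arguments": {"twist": [[0,0,0],[0,0,0],[0,0,0],[0,0,0],[0,0,0],[0,0,0],[0,0,0],[0,0,0]], "slide": [[0,0,0.1],[0,0,0.25],[0,0,0.4],[0.02,-0.05,0.55],[0.08,-0.16,0.65],[0.13,-0.3,0.72],[0.17,-0.45,0.72],[0.22,-0.6,0.72]], "hand": [0.45,0.45,0.45,0.45,0.45,0.45,0.45,0.45]}}

```text
clock: 10.4
eef_pos: [0.4778, 0.1264, 0.2363]
eef_rot: [0.706, 0.708, 0.001, 0.001]
ft_force: [0.6, 0.3, -2.0]
gripper_width: 0.612
gripper_force: 15.0
```

{"name": "move_arm", "arguments": {"twist": [[0,0,0],[0,0,0],[0,0,0],[0,0,0],[0,0,0],[0,0,0],[0,0,0],[0,0,0]], "slide": [[0.05,-0.13,0],[0.1,-0.26,0],[0.15,-0.39,0],[0.2,-0.52,0],[0.25,-0.65,0],[0.3,-0.78,0],[0.35,-0.9,0],[0.4,-1,0]], "hand": [0.45,0.45,0.45,0.45,0.45,0.45,0.45,0.45]}}

```text
clock: 11.07
eef_pos: [0.5771, -0.1256, 0.2343]
eef_rot: [0.708, 0.706, -0.001, -0.0]
ft_force: [-0.3, -0.6, -1.3]
gripper_width: 0.615
gripper_force: 15.0
```

{"name": "move_arm", "arguments": {"twist": [[0,0,0],[0,0,0],[0,0,0],[0,0,0],[0,0,0]], "slide": [[0.05,-0.12,0],[0.108,-0.22,0],[0.108,-0.257,0],[0.108,-0.257,0],[0.108,-0.257,0]], "hand": [0.45,0.45,0.45,0.45,0.45]}}

```text
clock: 11.48
eef_pos: [0.6038, -0.1859, 0.2341]
eef_rot: [0.707, 0.707, -0.0, -0.001]
ft_force: [-0.3, 0.9, -1.1]
gripper_width: 0.615
gripper_force: 15.0
```

{"name": "move_arm", "arguments": {"twist": [[0,0,0],[0,0,0],[0,0,0],[0,0,0],[0,0,0],[0,0,0],[0,0,0],[0,0,0]], "slide": [[0,0,-0.15],[0,0,-0.3],[0,0,-0.42],[0,0,-0.5],[0,0,-0.56],[0,0,-0.596],[0,0,-0.596],[0,0,-0.596]], "hand": [0.45,0.45,0.45,0.45,0.45,0.45,0.45,0.45]}}

```text
clock: 12.15
eef_pos: [0.605, -0.1847, 0.0865]
eef_rot: [0.706, 0.708, 0.001, -0.0]
ft_force: [-0.4, 0.3, -1.4]
gripper_width: 0.611
gripper_force: 15.0
```

{"name": "move_arm", "arguments": {"twist": [[0,0,0],[0,0,0],[0,0,0],[0,0,0],[0,0,0],[0,0,0],[0,0,0],[0,0,0]], "slide": [[0,0,0],[0,0,0],[0,0,0],[0,0,0.04],[0,0,0.15],[0,0,0.3],[0,0,0.45],[0,0,0.596]], "hand": [0.65,0.72,0.75,0.75,0.75,0.75,0.75,0.75]}}

```text
clock: 12.82
eef_pos: [0.6046, -0.1867, 0.2378]
eef_rot: [0.707, 0.707, 0.0, 0.0]
ft_force: [1.2, -0.0, 0.3]
gripper_width: 0.749
gripper_force: 0.0
```

{"name": "move_arm", "arguments": {"twist": [[0,0,0],[0,0,0],[0,0,0],[0,0,0],[0,0,0],[0,0,0],[0,0,0],[0,0,0]], "slide": [[-0.05,0.14,0.2],[-0.11,0.28,0.24],[-0.18,0.42,0.24],[-0.25,0.56,0.24],[-0.32,0.7,0.24],[-0.39,0.84,0.24],[-0.46,1,0.24],[-0.46,1,0.24]], "hand": [1,1,1,1,1,1,1,1]}}

```text
clock: 13.48
eef_pos: [0.4861, 0.072, 0.2967]
eef_rot: [0.702, 0.712, 0.002, -0.002]
ft_force: [0.0, 0.2, -0.1]
gripper_width: 1.004
gripper_force: 0.0
```

{"name": "move_arm", "arguments": {"twist": [[0,0,0],[0,0,0],[0,0,0],[0,0,0],[0,0,0],[0,0,0],[0,0,0],[0,0,0]], "slide": [[-0.26,0.952,0],[-0.26,0.952,0],[-0.26,0.952,0],[-0.26,0.952,0],[-0.26,0.952,0],[-0.26,0.952,0],[-0.26,0.952,0],[-0.26,0.952,0]], "hand": [1,1,1,1,1,1,1,1]}}

```text
clock: 14.15
eef_pos: [0.4233, 0.3038, 0.2957]
eef_rot: [0.705, 0.709, 0.001, -0.0]
ft_force: [-0.8, -0.4, -0.8]
gripper_width: 1.0
gripper_force: 0.0
```

```bash
python3 - <<'E'
from h import *
s,im=snap('wrist','w5.png'); c=cam('wrist',s); print(s['eef_pos'],s['clock'])
u=proj(c,(.428,.382,.072))[0]; print(u.round())
g=cv2.cvtColor(im,cv2.COLOR_RGB2GRAY)
cs=cv2.HoughCircles(cv2.medianBlur(g,3),cv2.HOUGH_GRADIENT,1,40,param1=100,param2=18,minRadius=17,maxRadius=30)
for k in cs[0]:
    if 200<k[0]<400: print(k.round(1),ray(c,k[:2],.072).round(4))
snap('scene','s5.png'); a=cv2.imread('pics/s5.png')[135:335,235:435]; b=cv2.imread('pics/w5.png')
cv2.imwrite('pics/s5c.png',np.hstack([cv2.resize(a,(420,420)),b[:250,200:430].copy() if 0 else cv2.resize(b[:260,210:430],(355,420))]))
E
```

```text
[0.42331786 0.30378287 0.29567916] 14.15
[322. 122.]
[320.5 123.5  20.7] [0.4263 0.3805 0.072 ]
[331.5  61.5  21. ] [0.4389 0.4519 0.072 ]
```

View pics/s5c.png

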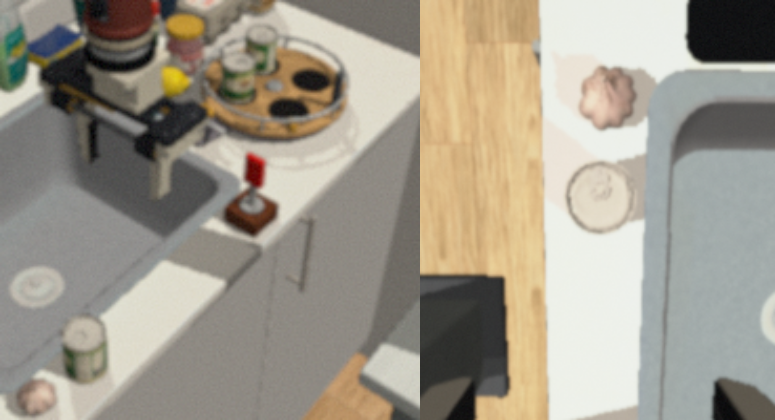

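Two tins on the deck; the last tin at (601,197) in the crop beside the garlic. No fourth tin. Grasping.

{"name": "move_arm", "arguments": {"twist": [[0,0,0],[0,0,0],[0,0,0],[0,0,0],[0,0,0],[0,0,0],[0,0,0],[0,0,0]], "slide": [[0.004,0.15,-0.05],[0.004,0.29,-0.15],[0.004,0.326,-0.3],[0.004,0.326,-0.45],[0.004,0.326,-0.6],[0.004,0.326,-0.75],[0.004,0.326,-0.88],[0.004,0.326,-0.96]], "hand": [1,1,1,1,1,1,1,1]}}

```text
clock: 14.92
eef_pos: [0.4264, 0.3786, 0.0517]
eef_rot: [0.709, 0.706, -0.003, 0.001]
ft_force: [-0.1, -0.3, -0.1]
gripper_width: 1.0
gripper_force: 0.0
```

{"name": "move_arm", "arguments": {"twist": [[0,0,0],[0,0,0],[0,0,0],[0,0,0],[0,0,0],[0,0,0],[0,0,0],[0,0,0]], "slide": [[0,0,0],[0,0,0],[0,0,0],[0,0,0],[0,0,0],[0,0,0],[0,0,0],[0,0,0]], "hand": [1,0.55,0.55,0.5,0.45,0.45,0.45,0.45], "force": 15}}

```text
clock: 15.58
eef_pos: [0.4268, 0.3832, 0.056]
eef_rot: [0.707, 0.707, 0.001, 0.0]
ft_force: [0.6, 0.2, 4.5]
gripper_width: 0.61
gripper_force: 15.0
```

{"name": "move_arm", "arguments": {"twist": [[0,0,0],[0,0,0],[0,0,0],[0,0,0],[0,0,0],[0,0,0],[0,0,0],[0,0,0]], "slide": [[0,0,0.1],[0,0,0.25],[0,0,0.4],[0.02,-0.05,0.55],[0.06,-0.16,0.65],[0.1,-0.3,0.72],[0.13,-0.45,0.72],[0.17,-0.6,0.72]], "hand": [0.45,0.45,0.45,0.45,0.45,0.45,0.45,0.45]}}

```text
clock: 16.25
eef_pos: [0.4679, 0.2318, 0.236]
eef_rot: [0.706, 0.708, 0.001, 0.0]
ft_force: [-0.3, -0.1, -1.5]
gripper_width: 0.616
gripper_force: 15.0
```

{"name": "move_arm", "arguments": {"twist": [[0,0,0],[0,0,0],[0,0,0],[0,0,0],[0,0,0],[0,0,0],[0,0,0],[0,0,0]], "slide": [[0.02,-0.14,0],[0.04,-0.28,0],[0.06,-0.42,0],[0.08,-0.56,0],[0.1,-0.7,0],[0.1,-0.84,0],[0.1,-0.96,0],[0.1,-1,0]], "hand": [0.45,0.45,0.45,0.45,0.45,0.45,0.45,0.45]}}

```text
clock: 16.92
eef_pos: [0.492, -0.0236, 0.2341]
eef_rot: [0.71, 0.704, -0.002, 0.0]
ft_force: [0.0, 0.1, -2.8]
gripper_width: 0.618
gripper_force: 15.0
```

{"name": "move_arm", "arguments": {"twist": [[0,0,0],[0,0,0],[0,0,0],[0,0,0],[0,0,0],[0,0,0],[0,0,0],[0,0,0]], "slide": [[0.02,-0.14,0],[0.04,-0.28,0],[0.06,-0.42,0],[0.08,-0.56,0],[0.1,-0.7,0],[0.12,-0.84,0],[0.132,-0.96,0],[0.132,-1,0]], "hand": [0.45,0.45,0.45,0.45,0.45,0.45,0.45,0.45]}}

```text
clock: 17.58
eef_pos: [0.5253, -0.273, 0.2339]
eef_rot: [0.709, 0.705, -0.002, 0.001]
ft_force: [0.3, -1.5, -2.9]
gripper_width: 0.615
gripper_force: 15.0
```

{"name": "move_arm", "arguments": {"twist": [[0,0,0],[0,0,0],[0,0,0],[0,0,0],[0,0,0]], "slide": [[0,-0.1,0],[0,-0.141,0],[0,-0.141,0],[0,-0.141,0],[0,-0.141,0]], "hand": [0.45,0.45,0.45,0.45,0.45]}}

```text
clock: 18.0
eef_pos: [0.5266, -0.2998, 0.2347]
eef_rot: [0.706, 0.708, 0.001, -0.001]
ft_force: [1.2, 0.5, -1.1]
gripper_width: 0.613
gripper_force: 15.0
```

{"name": "move_arm", "arguments": {"twist": [[0,0,0],[0,0,0],[0,0,0],[0,0,0],[0,0,0],[0,0,0],[0,0,0],[0,0,0]], "slide": [[0,0,-0.15],[0,0,-0.3],[0,0,-0.42],[0,0,-0.5],[0,0,-0.56],[0,0,-0.596],[0,0,-0.596],[0,0,-0.596]], "hand": [0.45,0.45,0.45,0.45,0.45,0.45,0.45,0.45]}}

```text
clock: 18.67
eef_pos: [0.5271, -0.3011, 0.0864]
eef_rot: [0.706, 0.708, 0.001, 0.0]
ft_force: [0.2, 0.4, -1.6]
gripper_width: 0.613
gripper_force: 15.0
```

{"name": "move_arm", "arguments": {"twist": [[0,0,0],[0,0,0],[0,0,0],[0,0,0],[0,0,0],[0,0,0],[0,0,0],[0,0,0]], "slide": [[0,0,0],[0,0,0],[0,0,0],[0,0,0.04],[0,0,0.15],[0,0,0.3],[0,0,0.45],[0,0,0.596]], "hand": [0.65,0.72,0.75,0.75,0.75,0.75,0.75,0.75]}}

```text
clock: 19.33
eef_pos: [0.5261, -0.3024, 0.2378]
eef_rot: [0.707, 0.707, 0.0, 0.0]
ft_force: [0.4, -1.1, -0.4]
gripper_width: 0.749
gripper_force: 0.0
```

{"name": "move_arm", "arguments": {"twist": [[0,0,0],[0,0,0],[0,0,0],[0,0,0]], "slide": [[0.1,0,0.16],[0.17,0,0.24],[0.17,0,0.24],[0.17,0,0.24]], "hand": [1,1,1,1]}}

```text
clock: 19.67
eef_pos: [0.57, -0.3021, 0.2973]
eef_rot: [0.707, 0.708, 0.001, 0.002]
ft_force: [-0.2, -0.3, -0.0]
gripper_width: 0.977
gripper_force: 0.0
```

```bash
python3 - <<'E'
from h import *
s,im=snap('wrist','w6.png'); c=cam('wrist',s); print(s['eef_pos'],s['eef_rot'],s['clock'])
np.save('s6.npy',np.r_[s['eef_pos'],s['eef_rot']])
x=np.load('car.npy')
for k in (0,1,3,2):
    p=x[:2]+.07*np.array([np.cos(x[2]+k*np.pi/2),np.sin(x[2]+k*np.pi/2)]); print(k,'expected top',proj(c,(*p,.102)).round(1),'deck',proj(c,(*p,.03)).round(1))
g=cv2.cvtColor(im,cv2.COLOR_RGB2GRAY)
cs=cv2.HoughCircles(cv2.medianBlur(g,3),cv2.HOUGH_GRADIENT,1,40,param1=100,param2=16,minRadius=17,maxRadius=32)
for k in cs[0]:
    if 200<k[0]<430: print(k.round(1),ray(c,k[:2],.102).round(4))
E
```

```text
[ 0.57001459 -0.30206356  0.29728209] [0.70660573 0.70760388 0.00098901 0.00202696] 19.6667
0 expected top [[361.3 173.9]] deck [[353.8 165.7]]
1 expected top [[348.5  88.6]] deck [[342.8  95.1]]
3 expected top [[282.3 188.8]] deck [[287.9 178.3]]
2 expected top [[263.3 106. ]] deck [[272.6 109.3]]
[356.5 166.5  26.6] [ 0.6178 -0.2763  0.102 ]
[344.5  89.5  25.7] [ 0.6009 -0.1891  0.102 ]
[287.5 179.5  24.6] [ 0.5336 -0.2924  0.102 ]
[270.5 109.5  26.8] [ 0.5163 -0.2107  0.102 ]
[377.5 123.5  31.4] [ 0.6404 -0.2261  0.102 ]
[350.5  13.5  24.3] [ 0.6052 -0.1139  0.102 ]
[324.5 195.5  21. ] [ 0.5792 -0.3126  0.102 ]
```

View pics/w6.png

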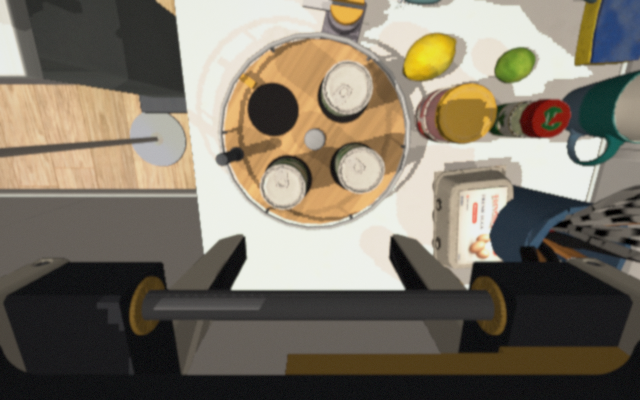

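All three stand on pads (tops ≈(360,168), (347,88), (285,185)). I'll zoom in to check they are centred within 7 mm.

```bash
python3 - <<'E'
from carousel import *
im=cv2.imread('pics/w6.png'); v=np.load('s6.npy'); s=dict(eef_pos=v[:3],eef_rot=v[3:]); c=cam('wrist',s)
x=np.load('car.npy')
P=pads(im,c,[(271,109)]); x2=x[:2]+.07*np.array([np.cos(x[2]+np.pi),np.sin(x[2]+np.pi)]); off=P[0,:2]-x2; print('offset',off.round(4))
a=cv2.resize(im[50:230,215:415],None,fx=3.3,fy=3.3,interpolation=2)
for k in (0,1,3):
    p=x[:2]+off+.07*np.array([np.cos(x[2]+k*np.pi/2),np.sin(x[2]+k*np.pi/2)])
    for z,r,col in((.03,.036,(0,0,255)),(.102,.0285,(255,0,0)),(.03,.0285,(0,200,0))):
        t=np.linspace(0,2*np.pi,60); q=proj(c,np.c_[p[0]+r*np.cos(t),p[1]+r*np.sin(t),0*t+z]); q=(q-[215,50]+.5)*3.3
        cv2.polylines(a,[q.astype(int).reshape(-1,1,2)],True,col,1)
cv2.imwrite('pics/w6c.png',a)
E
```

```text
(272.6, 109.0) [47.8 51.2] [ 0.5082 -0.2065  0.03  ]
offset [0.     0.0003]
```

View pics/w6c.png

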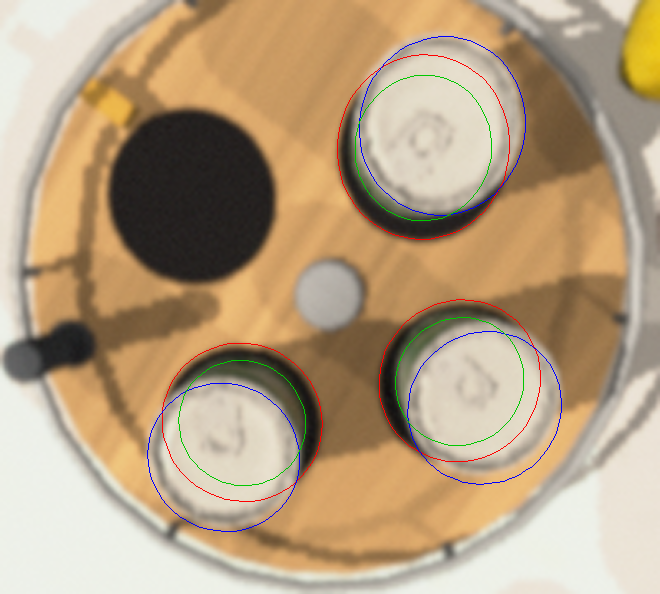

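Overlay: tins 1 and 3 match well; tin 0 (lower right, ~(480,395)) seems ~4 mm toward +y. Measuring it properly.

```bash
python3 - <<'E'
from h import *
from scipy.optimize import minimize
im=cv2.imread('pics/w6.png'); v=np.load('s6.npy'); s=dict(eef_pos=v[:3],eef_rot=v[3:]); c=cam('wrist',s)
x=np.load('car.npy')
hsv=cv2.cvtColor(im,cv2.COLOR_BGR2HSV); m=((hsv[...,1]<75)&(hsv[...,2]>95)).astype(np.uint8)
m=cv2.morphologyEx(m,cv2.MORPH_OPEN,np.ones((3,3)))
n,lab,st,ce=cv2.connectedComponentsWithStats(m)
for k,sd in ((0,(358,165)),(1,(347,88)),(3,(282,182))):
    i=np.bincount(lab[sd[1]-6:sd[1]+7,sd[0]-6:sd[0]+7].ravel())[1:].argmax()+1
    h=cv2.convexHull(cv2.findContours((lab==i).astype(np.uint8),0,1)[0][0]); (u,w),ax,_=cv2.fitEllipse(h)
    p=x[:2]+.07*np.array([np.cos(x[2]+k*np.pi/2),np.sin(x[2]+k*np.pi/2)])
    q=ray(c,(u,w),.102); e=proj(c,(*p,.102))[0]; r=283.6*.0285/(.4467+.0-.102)*2
    print(k,st[i][4],(round(u,1),round(w,1)),np.round(ax,1),'exp',e.round(1),round(r,1),'err mm',((q[:2]-p)*1e3).round(1))
E
```

```text
0 1810 (359.6, 169.1) [47.  49.5] exp [361.3 173.9] 46.9 err mm [-2.4  5.9]
1 2242 (346.5, 87.9) [51.  56.2] exp [348.5  88.6] 46.9 err mm [-2.3  0.8]
3 1664 (282.6, 185.9) [45.5 46.8] exp [282.3 188.8] 46.9 err mm [0.4 3.7]
```

Tin 0 is about 5 mm off in y, which is too close to the 7 mm limit, so I'll regrasp and shift it.

{"name": "move_arm", "arguments": {"twist": [[0,0,0],[0,0,0],[0,0,0],[0,0,0],[0,0,0],[0,0,0],[0,0,0],[0,0,0]], "slide": [[0.15,0.084,0],[0.21,0.084,-0.1],[0.21,0.084,-0.25],[0.21,0.084,-0.4],[0.21,0.084,-0.55],[0.21,0.084,-0.7],[0.21,0.084,-0.8],[0.21,0.084,-0.836]], "hand": [0.8,0.8,0.8,0.8,0.8,0.8,0.8,0.8]}}

```text
clock: 20.38
eef_pos: [0.6163, -0.2806, 0.0795]
eef_rot: [0.707, 0.707, -0.003, -0.005]
ft_force: [0.3, 0.7, -0.2]
gripper_width: 0.799
gripper_force: 0.0
```

{"name": "move_arm", "arguments": {"twist": [[0,0,0],[0,0,0],[0,0,0],[0,0,0],[0,0,0],[0,0,0],[0,0,0],[0,0,0]], "slide": [[0,0,0],[0,0,0],[0,0,0],[0,0,0],[0,0,0],[0,0,0],[0,0,0],[0,0,0]], "hand": [0.8,0.7,0.6,0.5,0.5,0.5,0.5,0.5], "force": 8}}

```text
clock: 21.05
eef_pos: [0.6234, -0.2821, 0.0885]
eef_rot: [0.707, 0.707, 0.001, 0.003]
ft_force: [0.8, -0.7, 6.0]
gripper_width: 0.615
gripper_force: 8.0
```

{"name": "move_arm", "arguments": {"twist": [[0,0,0],[0,0,0],[0,0,0],[0,0,0],[0,0,0],[0,0,0],[0,0,0],[0,0,0]], "slide": [[0,0,0.02],[0,0,0.03],[0.006,-0.02,0.03],[0.006,-0.02,0.03],[0.006,-0.02,0.03],[0.006,-0.02,0.015],[0.006,-0.02,0],[0.006,-0.02,0]], "hand": [0.5,0.5,0.5,0.5,0.5,0.5,0.5,0.5]}}

```text
clock: 21.72
eef_pos: [0.6228, -0.2868, 0.0868]
eef_rot: [0.707, 0.707, -0.0, 0.0]
ft_force: [-1.0, 0.2, 4.5]
gripper_width: 0.616
gripper_force: 8.0
```

{"name": "move_arm", "arguments": {"twist": [[0,0,0],[0,0,0],[0,0,0],[0,0,0],[0,0,0],[0,0,0],[0,0,0],[0,0,0]], "slide": [[0,0,0],[0,0,0],[0,0,0],[0,0,0.04],[0,0,0.15],[0,0,0.3],[0,0,0.45],[0,0,0.596]], "hand": [0.65,0.72,0.75,0.75,0.75,0.75,0.75,0.75]}}

```text
clock: 22.38
eef_pos: [0.6227, -0.2864, 0.2373]
eef_rot: [0.707, 0.707, 0.0, 0.0]
ft_force: [0.1, 0.2, 0.2]
gripper_width: 0.747
gripper_force: 0.0
```

{"name": "move_arm", "arguments": {"twist": [[0,0,0],[0,0,0],[0,0,0],[0,0,0],[0,0,0],[0,0,0]], "slide": [[-0.1,-0.08,0.16],[-0.22,-0.15,0.24],[-0.22,-0.22,0.24],[-0.22,-0.22,0.24],[-0.22,-0.22,0.24],[-0.22,-0.22,0.24]], "hand": [1,1,1,1,1,1]}}

```text
clock: 22.88
eef_pos: [0.568, -0.3401, 0.2944]
eef_rot: [0.707, 0.708, 0.001, -0.001]
ft_force: [1.1, -0.3, 0.4]
gripper_width: 0.998
gripper_force: 0.0
```

```bash
cat > tins.py <<'E'
from h import *
def tins(im,c,x,ks):
    "im BGR; x carousel fit; ks: pads with tins"
    hsv=cv2.cvtColor(im,cv2.COLOR_BGR2HSV); m=((hsv[...,1]<75)&(hsv[...,2]>95)).astype(np.uint8)
    m=cv2.morphologyEx(m,cv2.MORPH_OPEN,np.ones((3,3))); n,lab,st,ce=cv2.connectedComponentsWithStats(m)
    for k in ks:
        p=x[:2]+.07*np.array([np.cos(x[2]+k*np.pi/2),np.sin(x[2]+k*np.pi/2)])
        e=proj(c,(*p,.102))[0]; a,b=e.astype(int)
        i=np.bincount(lab[b-8:b+9,a-8:a+9].ravel())[1:].argmax()+1
        h=cv2.convexHull(cv2.findContours((lab==i).astype(np.uint8),0,1)[0][0]); (u,w),ax,_=cv2.fitEllipse(h)
        print(k,(round(u,1),round(w,1)),np.round(ax,1),'exp',e.round(1),'err mm',((ray(c,(u,w),.102)[:2]-p)*1e3).round(1))
E
python3 - <<'E'
from carousel import *; from tins import *
s,im=snap('wrist','w7.png'); im=im[:,:,::-1].copy(); c=cam('wrist',s); print(s['eef_pos'],s['clock'])
x=np.load('car.npy'); p=x[:2]-.07*np.array([np.cos(x[2]),np.sin(x[2])])
P=pads(im,c,proj(c,(*p,.03))); print('pad2 off mm',((P[0,:2]-p)*1e3).round(1)); tins(im,c,x,(0,1,3))
E
```

```text
[ 0.56799332 -0.34013675  0.29440161] 22.8833
(273.7, 79.8) [49.6 54.3] [ 0.5083 -0.2063  0.03  ]
pad2 off mm [0.1 0.5]
0 (362.6, 142.2) [48.9 51.4] exp [365.6 142.8] err mm [-3.6  0.7]
1 (349.8, 52.8) [52.2 66.4] exp [352.5  51.5] err mm [-2.9 -1.3]
3 (284.1, 156.0) [47.9 48.9] exp [283.5 158.7] err mm [0.7 3.3]
```

Tins are all within 4 mm of their pads. Next, grip the post at (0.453,-0.268).

{"name": "move_arm", "arguments": {"twist": [[0,0,0],[0,0,0],[0,0,0],[0,0,0],[0,0,0],[0,0,0],[0,0,0],[0,0,0]], "slide": [[-0.13,0.09,0],[-0.27,0.18,0],[-0.4,0.27,-0.08],[-0.461,0.301,-0.2],[-0.461,0.301,-0.34],[-0.461,0.301,-0.48],[-0.461,0.301,-0.54],[-0.461,0.301,-0.54]], "hand": [0.6,0.6,0.6,0.6,0.6,0.6,0.6,0.6]}}

```text
clock: 23.6
eef_pos: [0.4503, -0.2632, 0.1558]
eef_rot: [0.706, 0.708, -0.001, -0.005]
ft_force: [0.3, -0.1, 0.5]
gripper_width: 0.601
gripper_force: 0.0
```

{"name": "move_arm", "arguments": {"twist": [[0,0,0],[0,0,0],[0,0,0],[0,0,0],[0,0,0]], "slide": [[0,0,-0.1],[0,0,-0.2],[0,0,-0.28],[0,0,-0.301],[0,0,-0.301]], "hand": [0.6,0.6,0.6,0.6,0.6]}}

```text
clock: 24.02
eef_pos: [0.4528, -0.2652, 0.0841]
eef_rot: [0.707, 0.708, 0.0, -0.001]
ft_force: [0.0, 0.2, 0.5]
gripper_width: 0.601
gripper_force: 0.0
```

{"name": "move_arm", "arguments": {"twist": [[0,0,0],[0,0,0],[0,0,0],[0,0,0],[0,0,0],[0,0,0],[0,0,0],[0,0,0]], "slide": [[0,0,0],[0,0,0],[0,0,0],[0,0,0],[0,0,0],[0,0,0],[0,0,0],[0,0,0]], "hand": [0.4,0.2,0.05,0.05,0.05,0.05,0.05,0.05], "force": 20}}

```text
clock: 24.68
eef_pos: [0.4535, -0.2664, 0.0851]
eef_rot: [0.707, 0.707, 0.001, 0.001]
ft_force: [2.0, 0.1, 0.7]
gripper_width: 0.169
gripper_force: 20.0
```

```bash
python3 - <<'E'
from h import *
x=np.load('car.npy'); s=robot.state(); p=np.array(s['eef_pos'][:2])-x[:2]; print(s['eef_pos'],s['gripper_width'],np.hypot(*p),np.degrees(np.arctan2(*p[::-1])))
a0=x[2]+np.radians(225); P=lambda a:.115*np.array([np.cos(a),np.sin(a)])
for d in range(0,75,4): print(d,((P(a0-np.radians(d))-P(a0))/.25).round(3))
E
```

```text
[ 0.45354895 -0.26641435  0.08505631] 0.16895660281504918 0.11440768477769812 -169.79602169049593
0 [0. 0.]
4 [-0.005  0.032]
8 [-0.008  0.064]
12 [-0.008  0.096]
16 [-0.006  0.128]
20 [-0.002  0.16 ]
24 [0.004 0.191]
28 [0.012 0.222]
32 [0.023 0.253]
36 [0.035 0.282]
40 [0.05  0.311]
44 [0.066 0.338]
48 [0.085 0.364]
52 [0.105 0.389]
56 [0.127 0.413]
60 [0.151 0.435]
64 [0.176 0.455]
68 [0.202 0.473]
72 [0.23 0.49]
```

{"name": "move_arm", "arguments": {"twist": [[0,0,0],[0,0,0],[0,0,0],[0,0,0],[0,0,0],[0,0,0],[0,0,0],[0,0,0]], "slide": [[-0.005,0.032,0],[-0.008,0.064,0],[-0.008,0.096,0],[-0.006,0.128,0],[-0.002,0.16,0],[0.004,0.191,0],[0.012,0.222,0],[0.023,0.253,0]], "hand": [0.05,0.05,0.05,0.05,0.05,0.05,0.05,0.05]}}

```text
clock: 25.35
eef_pos: [0.46, -0.2039, 0.085]
eef_rot: [0.707, 0.707, 0.001, 0.002]
ft_force: [4.9, -6.1, -2.7]
gripper_width: 0.172
gripper_force: 20.0
```

{"name": "move_arm", "arguments": {"twist": [[0,0,0],[0,0,0],[0,0,0],[0,0,0],[0,0,0],[0,0,0],[0,0,0]], "slide": [[0.012,0.029,0],[0.027,0.058,0],[0.043,0.085,0],[0.062,0.111,0],[0.082,0.136,0],[0.104,0.16,0],[0.104,0.16,0]], "hand": [0.05,0.05,0.05,0.05,0.05,0.05,0.05]}}

```text
clock: 25.93
eef_pos: [0.4855, -0.1625, 0.085]
eef_rot: [0.707, 0.708, 0.0, 0.001]
ft_force: [3.4, -3.8, 1.5]
gripper_width: 0.164
gripper_force: 20.0
```

```bash
python3 - <<'E'
from h import *
snap('side','d8.png'); snap('scene','s8.png'); x=np.load('car.npy')
for n,f in(('scene','s8'),('side','d8')):
    a=cv2.imread(f'pics/{f}.png'); u,v=proj(cam(n),(x[0],x[1]+.05,.03))[0].astype(int); print(u,v)
    b=a[max(0,v-60):v+60,max(0,u-65):u+65]; cv2.imwrite(f'pics/{f}c.png',cv2.resize(b,(390,360),interpolation=2))
cv2.imwrite('pics/x8.png',np.hstack([cv2.imread('pics/s8c.png'),cv2.imread('pics/d8c.png')]))
E
```

```text
357 182
349 177
```

View pics/x8.png

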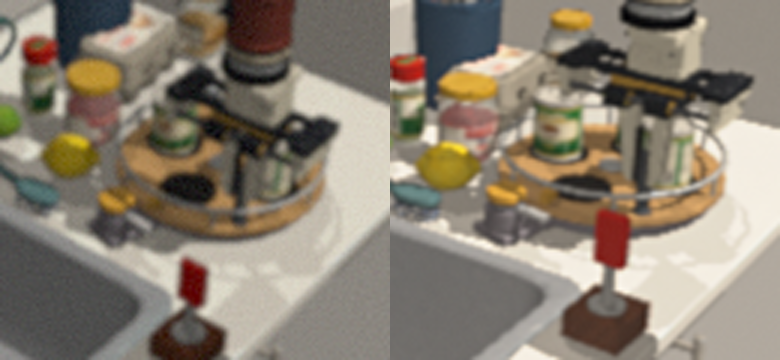

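Side/scene crops: tins upright, gripper on the post, deck turning (empty pad now near the lock). Continuing in small steps, watching the force.

{"name": "move_arm", "arguments": {"twist": [[0,0,0],[0,0,0],[0,0,0],[0,0,0]], "slide": [[0.012,0.011,0],[0.024,0.022,0],[0.024,0.022,0],[0.024,0.022,0]], "hand": [0.05,0.05,0.05,0.05]}}

```text
clock: 26.37
eef_pos: [0.49, -0.1579, 0.0849]
eef_rot: [0.707, 0.707, -0.0, 0.0]
ft_force: [1.9, -4.1, 2.8]
gripper_width: 0.166
gripper_force: 20.0
```

{"name": "move_arm", "arguments": {"twist": [[0,0,0],[0,0,0],[0,0,0]], "slide": [[0.012,0.01,0],[0.012,0.01,0],[0.012,0.01,0]], "hand": [0.05,0.05,0.05]}}

```text
clock: 26.62
eef_pos: [0.493, -0.155, 0.0849]
eef_rot: [0.707, 0.707, -0.0, -0.0]
ft_force: [0.5, -4.2, 4.8]
gripper_width: 0.166
gripper_force: 20.0
```

{"name": "move_arm", "arguments": {"twist": [[0,0,0],[0,0,0],[0,0,0]], "slide": [[0.013,0.01,0],[0.013,0.01,0],[0.013,0.01,0]], "hand": [0.05,0.05,0.05]}}

```text
clock: 26.87
eef_pos: [0.4957, -0.1525, 0.0849]
eef_rot: [0.707, 0.707, -0.001, -0.001]
ft_force: [0.1, -3.6, 6.5]
gripper_width: 0.165
gripper_force: 20.0
```

{"name": "move_arm", "arguments": {"twist": [[0,0,0],[0,0,0],[0,0,0]], "slide": [[0.013,0.009,0],[0.013,0.009,0],[0.013,0.009,0]], "hand": [0.05,0.05,0.05]}}

```text
clock: 27.12
eef_pos: [0.4963, -0.152, 0.0848]
eef_rot: [0.707, 0.707, -0.003, -0.002]
ft_force: [-4.7, -6.8, 9.7]
gripper_width: 0.165
gripper_force: 20.0
```

Resistance is rising: this is the detent bump. Pressing on.

{"name": "move_arm", "arguments": {"twist": [[0,0,0],[0,0,0],[0,0,0]], "slide": [[0.013,0.009,0],[0.013,0.009,0],[0.013,0.009,0]], "hand": [0.05,0.05,0.05]}}

```text
clock: 27.37
eef_pos: [0.4971, -0.1512, 0.0848]
eef_rot: [0.708, 0.706, -0.006, -0.003]
ft_force: [-8.1, -8.1, 12.5]
gripper_width: 0.166
gripper_force: 20.0
```

{"name": "move_arm", "arguments": {"twist": [[0,0,0],[0,0,0],[0,0,0]], "slide": [[0.014,0.008,0],[0.014,0.008,0],[0.014,0.008,0]], "hand": [0.05,0.05,0.05]}}

```text
clock: 27.62
eef_pos: [0.5043, -0.1457, 0.0848]
eef_rot: [0.707, 0.707, -0.001, -0.002]
ft_force: [-0.8, -2.5, 6.9]
gripper_width: 0.169
gripper_force: 20.0
```

{"name": "move_arm", "arguments": {"twist": [[0,0,0],[0,0,0],[0,0,0]], "slide": [[0.014,0.008,0],[0.014,0.008,0],[0.014,0.008,0]], "hand": [0.05,0.05,0.05]}}

```text
clock: 27.87
eef_pos: [0.5076, -0.1434, 0.0848]
eef_rot: [0.707, 0.707, -0.002, -0.002]
ft_force: [-2.4, -2.9, 8.9]
gripper_width: 0.165
gripper_force: 20.0
```

It clicked over (jump at ~66°, now ~71°). Releasing and looking.

{"name": "move_arm", "arguments": {"twist": [[0,0,0],[0,0,0],[0,0,0],[0,0,0],[0,0,0],[0,0,0],[0,0,0],[0,0,0]], "slide": [[0,0,0],[0,0,0],[0,0,0],[0,0,0.02],[0,0,0.1],[0,0,0.25],[0,0,0.4],[0,0,0.56]], "hand": [0.25,0.4,0.5,0.5,0.5,0.5,0.5,0.5]}}

```text
clock: 28.53
eef_pos: [0.509, -0.1431, 0.2256]
eef_rot: [0.707, 0.708, -0.0, -0.002]
ft_force: [0.1, 0.4, -0.9]
gripper_width: 0.503
gripper_force: 0.0
```

{"name": "move_arm", "arguments": {"twist": [[0,0,0],[0,0,0],[0,0,0],[0,0,0],[0,0,0],[0,0,0],[0,0,0],[0,0,0]], "slide": [[0.08,-0.12,0.1],[0.16,-0.24,0.24],[0.24,-0.36,0.28],[0.24,-0.48,0.28],[0.24,-0.56,0.28],[0.24,-0.56,0.28],[0.24,-0.56,0.28],[0.24,-0.56,0.28]], "hand": [0.8,0.9,1,1,1,1,1,1]}}

```text
clock: 29.2
eef_pos: [0.57, -0.2819, 0.2942]
eef_rot: [0.706, 0.708, 0.001, -0.001]
ft_force: [0.5, 0.6, 1.1]
gripper_width: 0.988
gripper_force: 0.0
```

```bash
python3 - <<'E'
from carousel import *; from tins import *
s,im=snap('wrist','w9.png'); im=im[:,:,::-1].copy(); c=cam('wrist',s); print(s['eef_pos'],s['eef_rot'],s['clock'])
np.save('s9.npy',np.r_[s['eef_pos'],s['eef_rot']])
x=np.load('car.npy'); d=np.radians(70); x[2]-=d
p=x[:2]-.07*np.array([np.cos(x[2]),np.sin(x[2])]); print(proj(c,(*p,.03)))
P=pads(im,c,proj(c,(*p,.03))); a=np.arctan2(*(P[0,:2]-x[:2])[::-1]); print('pad2 r',np.hypot(*(P[0,:2]-x[:2])),'ang',np.degrees(a))
x[2]=a-np.pi; tins(im,c,x,(0,1,3)); np.save('car2.npy',x)
# brass
hsv=cv2.cvtColor(im,cv2.COLOR_BGR2HSV); m=((hsv[...,0]>14)&(hsv[...,0]<28)&(hsv[...,1]>150)&(hsv[...,2]>120)).astype(np.uint8)
n,lab,st,ce=cv2.connectedComponentsWithStats(m)
for i in range(1,n):
    if st[i][4]>25: print(st[i],ce[i].round(1),ray(c,ce[i],.053).round(4))
E
```

```text
[ 0.57003573 -0.28194513  0.29423728] [ 7.06321986e-01  7.07889403e-01  6.49432786e-04 -1.19302752e-03] 29.2
[[327.65802862 103.56422554]]
(327.4, 103.8) [49.1 52.2] [ 0.5829 -0.1786  0.03  ]
pad2 r 0.06961875711019717 ang 76.04307416818344
0 (301.1, 209.3) [43.8 49.4] exp [301.4 213.3] err mm [-0.2  5.3]
1 (370.0, 170.0) [47.9 51.6] exp [370.8 173.2] err mm [-1.2  3.8]
3 (260.2, 143.6) [48.3 50.8] exp [257.2 144.5] err mm [3.7 1. ]
[576   0  30  80 849] [587.5  47.7] [ 0.9034 -0.114   0.053 ]
[333   5  32  19 394] [349.4  14. ] [ 0.6074 -0.0779  0.053 ]
[332  25  31  18 404] [346.3  32.9] [ 0.6043 -0.0982  0.053 ]
[ 404   51   52   46 1569] [429.5  73.6] [ 0.711  -0.1438  0.053 ]
[341  62  11  18 138] [345.9  70.9] [ 0.6051 -0.1409  0.053 ]
[ 440  103   56   57 2504] [467.  131.4] [ 0.7686 -0.2146  0.053 ]
```

View pics/w9.png

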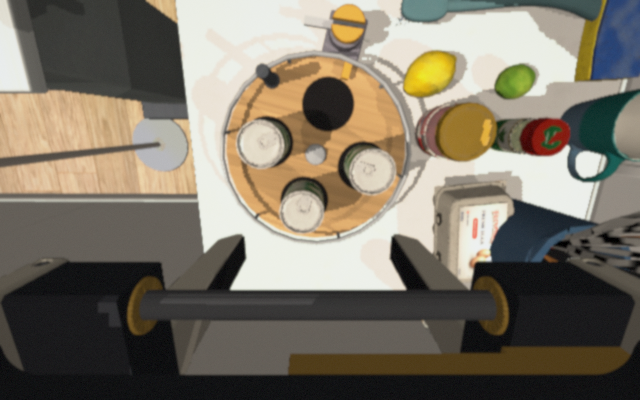

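The deck has parked: pad 2 and the lock line up at 76° (turned 69.9°), the lug at (346,71) sits just past the lock, and the tins are still on their pads. Lock head centre ≈(348,23) → (0.606,-0.088), slot at ≈-9°. Now the key.

{"name": "move_arm", "arguments": {"twist": [[0,0,0],[0,0,0],[0,0,0],[0,0,0],[0,0,0],[0,0,0],[0,0,0],[0,0,0]], "slide": [[-0.08,0.13,0],[-0.16,0.26,0],[-0.24,0.4,0],[-0.32,0.54,-0.06],[-0.4,0.68,-0.14],[-0.48,0.8,-0.22],[-0.54,0.928,-0.3],[-0.54,0.928,-0.3]], "hand": [0.6,0.6,0.6,0.6,0.6,0.6,0.6,0.6]}}

```text
clock: 29.92
eef_pos: [0.4282, -0.0441, 0.2172]
eef_rot: [0.702, 0.712, -0.002, -0.005]
ft_force: [-0.2, 0.5, 0.1]
gripper_width: 0.601
gripper_force: 0.0
```

{"name": "move_arm", "arguments": {"twist": [[0,0,0],[0,0,0],[0,0,0]], "slide": [[0,0,0],[0,0,0],[0,0,0]], "hand": [0.6,0.6,0.6]}}

```text
clock: 30.17
eef_pos: [0.4363, -0.0527, 0.2205]
eef_rot: [0.707, 0.707, 0.001, 0.001]
ft_force: [-0.1, -0.8, 0.4]
gripper_width: 0.595
gripper_force: 0.0
```

```bash
cat > key.py <<'E'
from h import *
def rect(im,c,m,z,minarea=60):
    n,lab,st,ce=cv2.connectedComponentsWithStats(m.astype(np.uint8))
    for i in range(1,n):
        if st[i][4]<minarea: continue
        ct=cv2.findContours((lab==i).astype(np.uint8),0,1)[0][0].reshape(-1,2)
        W=np.array([ray(c,p,z)[:2]*1000 for p in ct],np.float32); r=cv2.minAreaRect(W)
        print(st[i],np.round(r[0],1),np.round(r[1],1),round(r[2],1))
E
python3 - <<'E'
from key import *
s,im=snap('wrist','w10.png'); im=im[:,:,::-1].copy(); c=cam('wrist',s); print(s['eef_pos'],s['eef_rot'],s['clock'])
np.save('s10.npy',np.r_[s['eef_pos'],s['eef_rot']])
hsv=cv2.cvtColor(im,cv2.COLOR_BGR2HSV).astype(int)
red=((hsv[...,0]<6)|(hsv[...,0]>174))&(hsv[...,1]>180)
print('red V levels',np.percentile(hsv[...,2][red],[5,25,50,75,95]))
print('all'); rect(im,c,red,.124)
for t in (150,180,210): print('bright',t); rect(im,c,red&(hsv[...,2]>t),.124)
wood=((hsv[...,0]<14))&(hsv[...,1]>90)&(hsv[...,1]<180)&(hsv[...,2]<120)
print('stand'); rect(im,c,wood,.028,300)
cv2.imwrite('pics/w10c.png',cv2.resize(im[20:230,200:420],None,fx=2.8,fy=2.8,interpolation=2))
E
```

```text
[ 0.43634408 -0.05270671  0.2205121 ] [0.70740966 0.70680248 0.00073905 0.00113378] 30.1667
red V levels [122. 144. 155. 159. 161.]
all
[282 116  39  16 507] [422.5  22.9] [12.  31.7] 89.9
bright 150
[285 119  33  11 326] [422.5  22.5] [ 8.  26.6] 89.9
bright 180
bright 210
stand
[   0   75   55  140 4642] [ 91.8 -11.7] [163.7  61.8] 73.2
[ 280   97   51   52 1004] [422.1  23.8] [56.  57.8] 88.4
```

View pics/w10c.png

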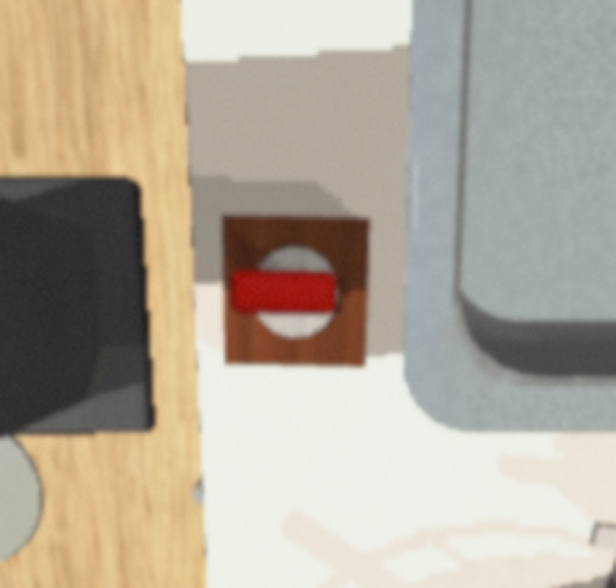

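The crop shows the key upright, handle along world x at (0.4225, 0.023), stand aligned. Rotating the tool -90° so that it closes along y, above the key.

{"name": "move_arm", "arguments": {"twist": [[0,0,-0.0375],[0,0,-0.075],[0,0,-0.1125],[0,0,-0.15],[0,0,-0.1875],[0,0,-0.225],[0,0,-0.2625],[0,0,-0.3]], "slide": [[0,0,0],[0,0.05,0],[0,0.1,0],[0,0.15,0],[0,0.2,0],[0,0.25,0],[-0.03,0.3,0],[-0.055,0.304,0]], "hand": [0.6,0.6,0.6,0.6,0.6,0.6,0.6,0.6]}}

```text
clock: 30.88
eef_pos: [0.4224, 0.0256, 0.2202]
eef_rot: [0.952, 0.307, 0.001, -0.0]
ft_force: [1.0, -0.5, -1.1]
gripper_width: 0.6
gripper_force: 0.0
```

{"name": "move_arm", "arguments": {"twist": [[0,0,-0.0375],[0,0,-0.075],[0,0,-0.1125],[0,0,-0.15],[0,0,-0.1875],[0,0,-0.2],[0,0,-0.2],[0,0,-0.2]], "slide": [[0,0,0],[0,0,0],[0,0,0],[0,0,0],[0,0,0],[0,0,0],[0,0,0],[0,0,0]], "hand": [0.6,0.6,0.6,0.6,0.6,0.6,0.6,0.6]}}

```text
clock: 31.55
eef_pos: [0.4221, 0.0234, 0.22]
eef_rot: [1.0, -0.0, 0.001, 0.0]
ft_force: [0.7, 0.5, -0.3]
gripper_width: 0.601
gripper_force: 0.0
```

```bash
cat >> h.py <<'E'
def pose():
    s=robot.state(); M=R.from_quat(s['eef_rot']).as_matrix()
    print('pos',np.round(s['eef_pos'],4),'yaw of x',np.degrees(np.arctan2(M[1,0],M[0,0])).round(2),'closing y',np.degrees(np.arctan2(M[1,1],M[0,1])).round(2),'z',M[:,2].round(4),'q',np.round(s['q'],2),'f',np.round(s['ft_force'],1),'m',np.round(s['wrist_torque'],2),s['gripper_width'])
E
python3 -c "
from h import *
pose()"
```

```text
pos [0.4221 0.0234 0.22  ] yaw of x -0.01 closing y -90.01 z [ 0.0013 -0.     -1.    ] q [-0.16  0.29  0.07  2.06 -0.03  0.79 -1.64] f [ 0.7  0.5 -0.3] m [0.08 0.15 0.02] 0.6005313146016967
```

{"name": "move_arm", "arguments": {"twist": [[0,0,0],[0,0,0],[0,0,0],[0,0,0],[0,0,0],[0,0,0],[0,0,0]], "slide": [[0,0,-0.12],[0,0,-0.24],[0,0,-0.34],[0,0,-0.42],[0,0,-0.488],[0,0,-0.488],[0,0,-0.488]], "hand": [0.6,0.6,0.6,0.6,0.6,0.6,0.6]}}

```text
clock: 32.13
eef_pos: [0.4213, 0.0236, 0.0974]
eef_rot: [1.0, -0.0, -0.001, 0.0]
ft_force: [0.5, 0.7, 0.9]
gripper_width: 0.601
gripper_force: 0.0
```

{"name": "move_arm", "arguments": {"twist": [[0,0,0],[0,0,0],[0,0,0],[0,0,0],[0,0,0],[0,0,0],[0,0,0],[0,0,0]], "slide": [[0,0,0],[0,0,0],[0,0,0],[0,0,0],[0,0,0],[0,0,0],[0,0,0],[0,0,0]], "hand": [0.4,0.25,0.15,0.05,0.05,0.05,0.05,0.05], "force": 35}}

```text
clock: 32.8
eef_pos: [0.4213, 0.024, 0.0977]
eef_rot: [1.0, 0.0, 0.0, -0.0]
ft_force: [-0.0, 0.0, 1.3]
gripper_width: 0.137
gripper_force: 35.0
```

```bash
python3 -c "
from h import *
pose()"
```

```text
pos [0.4213 0.024  0.0977] yaw of x 0.0 closing y -90.0 z [ 3.e-04  0.e+00 -1.e+00] q [-0.14  0.5   0.05  2.21 -0.06  0.43 -1.62] f [-0.   0.   1.3] m [0.04 0.1  0.03] 0.13695568148813841
```

{"name": "move_arm", "arguments": {"twist": [[0,0,0],[0,0,0],[0,0,0],[0,0,0],[0,0,0],[0,0,0],[0,0,0]], "slide": [[0,0,0.06],[0,0,0.14],[0,0,0.26],[0,0,0.38],[0,0,0.5],[0,0,0.6],[0,0,0.6]], "hand": [0.05,0.05,0.05,0.05,0.05,0.05,0.05]}}

```text
clock: 33.38
eef_pos: [0.424, 0.0242, 0.2519]
eef_rot: [1.0, -0.0, 0.005, -0.001]
ft_force: [0.2, 0.2, -0.5]
gripper_width: 0.14
gripper_force: 35.0
```

{"name": "move_arm", "arguments": {"twist": [[0,0,0],[0,0,-0.02],[0,0,-0.04],[0,0,-0.05],[0,0,-0.05],[0,0,-0.05],[0,0,-0.05],[0,0,-0.05]], "slide": [[0.08,-0.09,0],[0.16,-0.18,0],[0.24,-0.27,0],[0.32,-0.36,0],[0.4,-0.448,0],[0.4,-0.448,0],[0.4,-0.448,0],[0.4,-0.448,0]], "hand": [0.05,0.05,0.05,0.05,0.05,0.05,0.05,0.05]}}

```text
clock: 34.05
eef_pos: [0.5201, -0.0872, 0.2463]
eef_rot: [0.997, -0.078, -0.002, -0.0]
ft_force: [-0.3, 0.2, -0.9]
gripper_width: 0.134
gripper_force: 35.0
```

```bash
cat > lock.py <<'E'
from h import *
def lock(im,c,guess=(.606,-.087,.053),dbg=False):
    "im BGR: brass head halves near the guess -> centre and slot angle"
    hsv=cv2.cvtColor(im,cv2.COLOR_BGR2HSV); m=((hsv[...,0]>14)&(hsv[...,0]<28)&(hsv[...,1]>150)&(hsv[...,2]>110)).astype(np.uint8)
    g=proj(c,guess)[0]; n,lab,st,ce=cv2.connectedComponentsWithStats(m); pts=[];H=[]
    for i in range(1,n):
        if st[i][4]<60: continue
        ct=cv2.findContours((lab==i).astype(np.uint8),0,1)[0][0].reshape(-1,2)
        W=np.array([ray(c,p,.053)[:2] for p in ct])
        w=ray(c,ce[i],.053)[:2]
        if np.hypot(*(w-np.array(guess[:2])))<.025: H.append((st[i][4],w)); pts.append(ct)
    print('guess px',g.round(),'halves',[(int(a),w.round(4)) for a,w in H])
    if pts:
        h=cv2.convexHull(np.vstack(pts)); W=np.array([ray(c,p,.053)[:2] for p in h.reshape(-1,2)],np.float32)*1000
        (o,r)=cv2.minEnclosingCircle(W); e=cv2.fitEllipse(W); print('circle mm',np.round(o,1),round(r,1),'ellipse',np.round(e[0],1),np.round(e[1],1))
    if len(H)==2:
        d=H[1][1]-H[0][1]; a=np.degrees(np.arctan2(d[1],d[0]))-90; print('mean',((H[0][1]+H[1][1])/2).round(4),'slot deg',((a+90)%180-90).round(1))
E
python3 - <<'E'
from lock import *
for f,sf in(('w9','s9'),):
    v=np.load(sf+'.npy'); lock(cv2.imread(f'pics/{f}.png'),cam('wrist',dict(eef_pos=v[:3],eef_rot=v[3:])))
s=dict(eef_pos=[6.49343214e-01,5.86e-06,2.34616e-01],eef_rot=[0.70708074,0.70713193,-0.00080994,-0.00078242]); lock(cv2.imread('pics/wrist0.png'),cam('wrist',s))
pose(); s,im=snap('wrist','w11.png'); lock(im[:,:,::-1].copy(),cam('wrist',s))
E
```

```text
guess px [348.  22.] halves [(394, array([ 0.6079, -0.0784])), (404, array([ 0.6048, -0.0986]))]
circle mm [606.4 -88.8] 20.3 ellipse [606.3 -88.8] [39.5 40.3]
mean [ 0.6063 -0.0885] slot deg -8.7
guess px [284. 256.] halves [(338, array([ 0.6089, -0.0757])), (327, array([ 0.605, -0.097]))]
circle mm [606.5 -86.4] 21.9 ellipse [606.8 -86.6] [39.6 44.1]
mean [ 0.6069 -0.0864] slot deg -10.4
pos [ 0.5201 -0.0872  0.2463] yaw of x -8.97 closing y -98.97 z [-0.0033  0.0012 -1.    ] q [ 0.02  0.42  0.15  1.76 -0.08  0.97 -1.53] f [-0.3  0.2 -0.9] m [ 0.04  0.14 -0.01] 0.1341153433531002
guess px [306. 115.] halves [(377, array([ 0.6079, -0.0767])), (387, array([ 0.6051, -0.0973]))]
circle mm [606. -87.] 20.2 ellipse [606. -87.] [39.2 40.5]
mean [ 0.6065 -0.087 ] slot deg -7.9
```

Three views agree: lock at (0.6062,-0.0870), slot at ≈-8.5°. Moving above and settling.

{"name": "move_arm", "arguments": {"twist": [[0,0,0],[0,0,0],[0,0,0],[0,0,0],[0,0,0],[0,0,0],[0,0,0],[0,0,0]], "slide": [[0.12,0,0],[0.24,0,-0.05],[0.34,0,-0.15],[0.34,0,-0.25],[0.34,0,-0.33],[0.34,0,-0.345],[0.34,0,-0.345],[0.34,0,-0.345]], "hand": [0.05,0.05,0.05,0.05,0.05,0.05,0.05,0.05]}}

```text
clock: 34.77
eef_pos: [0.6064, -0.0874, 0.1624]
eef_rot: [0.997, -0.078, 0.001, -0.0]
ft_force: [0.2, 0.5, -1.2]
gripper_width: 0.134
gripper_force: 35.0
```

{"name": "move_arm", "arguments": {"twist": [[0,0,0],[0,0,0],[0,0,0]], "slide": [[0,0,0],[0,0,0],[0,0,0]], "hand": [0.05,0.05,0.05]}}

```text
clock: 35.02
eef_pos: [0.6068, -0.0881, 0.1629]
eef_rot: [0.997, -0.078, 0.001, -0.0]
ft_force: [-0.4, 0.8, -0.9]
gripper_width: 0.138
gripper_force: 35.0
```

```bash
python3 -c "
from lock import *
pose(); s,im=snap('wrist','w12.png'); pose(); lock(im[:,:,::-1].copy(),cam('wrist',s))"
```

```text
pos [ 0.6068 -0.0881  0.1629] yaw of x -8.99 closing y -98.99 z [ 2.8e-03 -2.0e-04 -1.0e+00] q [ 0.03  0.63  0.14  1.63 -0.1   0.88 -1.53] f [-0.4  0.8 -0.9] m [ 0.06  0.1  -0.02] 0.13799033667731886
pos [ 0.6067 -0.0881  0.1626] yaw of x -9.0 closing y -99.0 z [ 2.2e-03 -1.0e-04 -1.0e+00] q [ 0.03  0.63  0.14  1.63 -0.1   0.88 -1.53] f [-0.2 -0.3 -0.5] m [0.12 0.08 0.01] 0.1420873448928687
guess px [316. 208.] halves [(207, array([ 0.6182, -0.0767])), (195, array([ 0.6161, -0.0996]))]
circle mm [607.3 -87.3] 20.4 ellipse [608.  -87.4] [39.  39.8]
mean [ 0.6172 -0.0881] slot deg -5.1
```

{"name": "move_arm", "arguments": {"twist": [[0,0,0],[0,0,0],[0,0,0],[0,0,0],[0,0,0]], "slide": [[-0.006,0.005,-0.02],[-0.006,0.005,-0.045],[-0.006,0.005,-0.07],[-0.006,0.005,-0.09],[-0.006,0.005,-0.09]], "hand": [0.05,0.05,0.05,0.05,0.05]}}

```text
clock: 35.48
eef_pos: [0.6036, -0.0866, 0.137]
eef_rot: [0.997, -0.078, -0.002, -0.0]
ft_force: [-0.3, -0.6, -0.5]
gripper_width: 0.136
gripper_force: 35.0
```

```bash
python3 -c "
from h import *
pose()"
```

```text
pos [ 0.6036 -0.0866  0.137 ] yaw of x -9.0 closing y -99.0 z [-3.4e-03  5.0e-04 -1.0e+00] q [ 0.03  0.66  0.13  1.66 -0.11  0.83 -1.52] f [-0.3 -0.6 -0.5] m [ 0.05  0.09 -0.04] 0.13627712551969173
```

{"name": "move_arm", "arguments": {"twist": [[0,0,0],[0,0,0.033],[0,0,0.066],[0,0,0.099],[0,0,0.132],[0,0,0.165],[0,0,0.198],[0,0,0.231]], "slide": [[0,0,-0.005],[0,0,-0.005],[0,0,-0.005],[0,0,-0.005],[0,0,-0.005],[0.001,-0.001,-0.005],[0.001,-0.002,-0.005],[0.001,-0.002,-0.005]], "hand": [0.05,0.05,0.05,0.05,0.05,0.05,0.05,0.05]}}

```text
clock: 36.15
eef_pos: [0.605, -0.0878, 0.1375]
eef_rot: [0.959, 0.282, 0.0, 0.0]
ft_force: [-0.1, 0.1, -3.2]
gripper_width: 0.137
gripper_force: 35.0
```

```bash
python3 -c "
from h import *
pose()"
```

```text
pos [ 0.605  -0.0878  0.1375] yaw of x 32.8 closing y -57.2 z [ 1.e-04 -3.e-04 -1.e+00] q [ 0.15  0.66 -0.08  1.65  0.06  0.83 -0.95] f [-0.1  0.1 -3.2] m [-0.04 -0.01 -0.1 ] 0.13695172732030178
```

Moment of -0.10 Nm, exactly the lock's friction: it is turning. Continuing.

{"name": "move_arm", "arguments": {"twist": [[0,0,0.033],[0,0,0.066],[0,0,0.099],[0,0,0.132],[0,0,0.165],[0,0,0.198],[0,0,0.231],[0,0,0.25]], "slide": [[0,0,0],[0,0,0],[0,0,0],[0.001,0,0],[0.001,0,0],[0.002,-0.001,0],[0.002,-0.001,0],[0.002,-0.001,0]], "hand": [0.05,0.05,0.05,0.05,0.05,0.05,0.05,0.05]}}

```text
clock: 36.82
eef_pos: [0.6059, -0.0886, 0.1375]
eef_rot: [0.779, 0.628, 0.0, 0.001]
ft_force: [0.5, -1.2, -2.7]
gripper_width: 0.14
gripper_force: 35.0
```

```bash
python3 -c "
from h import *
pose()"
```

```text
pos [ 0.6059 -0.0886  0.1375] yaw of x 77.74 closing y -12.26 z [ 1.1e-03 -7.0e-04 -1.0e+00] q [ 0.29  0.68 -0.3   1.65  0.25  0.85 -0.32] f [ 0.5 -1.2 -2.7] m [-0.19 -0.28 -0.1 ] 0.14019479228857298
```

{"name": "move_arm", "arguments": {"twist": [[0,0,0.015],[0,0,0.03],[0,0,0.03]], "slide": [[0,0,0],[0,0,0],[0,0,0]], "hand": [0.05,0.05,0.05]}}

```text
clock: 37.07
eef_pos: [0.6061, -0.0886, 0.1375]
eef_rot: [0.749, 0.662, 0.0, 0.001]
ft_force: [1.1, -0.1, -3.6]
gripper_width: 0.14
gripper_force: 35.0
```

```bash
python3 -c "
from h import *
pose()"
```

```text
pos [ 0.6061 -0.0886  0.1375] yaw of x 82.95 closing y -7.05 z [ 1.4e-03 -6.0e-04 -1.0e+00] q [ 0.3   0.68 -0.32  1.65  0.27  0.86 -0.25] f [ 1.1 -0.1 -3.6] m [-0.26 -0.35 -0.08] 0.1404836413735377
```

{"name": "move_arm", "arguments": {"twist": [[0,0,0.012],[0,0,0.02],[0,0,0.02]], "slide": [[0,0,0],[0,0,0],[0,0,0]], "hand": [0.05,0.05,0.05]}}

```text
clock: 37.32
eef_pos: [0.6061, -0.0886, 0.1375]
eef_rot: [0.728, 0.685, 0.0, 0.001]
ft_force: [2.4, -0.7, -4.3]
gripper_width: 0.14
gripper_force: 35.0
```

```bash
python3 -c "
from h import *
pose()"
```

```text
pos [ 0.6061 -0.0886  0.1375] yaw of x 86.49 closing y -3.51 z [ 1.5e-03 -9.0e-04 -1.0e+00] q [ 0.31  0.68 -0.34  1.65  0.28  0.86 -0.2 ] f [ 2.4 -0.7 -4.3] m [-0.46 -0.6  -0.19] 0.13990785003513784
```

{"name": "move_arm", "arguments": {"twist": [[0,0,0.012],[0,0,0.02],[0,0,0.02]], "slide": [[0,0,0],[0,0,0],[0,0,0]], "hand": [0.05,0.05,0.05]}}

```text
clock: 37.57
eef_pos: [0.6062, -0.0885, 0.1379]
eef_rot: [0.707, 0.708, 0.0, 0.001]
ft_force: [2.6, -1.7, -2.4]
gripper_width: 0.139
gripper_force: 35.1
```

```bash
python3 -c "
from h import *
pose()"
```

```text
pos [ 0.6062 -0.0885  0.1379] yaw of x 90.08 closing y 0.08 z [ 1.7e-03 -7.0e-04 -1.0e+00] q [ 0.32  0.68 -0.36  1.64  0.3   0.87 -0.15] f [ 2.6 -1.7 -2.4] m [-0.59 -0.77 -0.35] 0.13894439842485
```

The torque has risen to 0.35 Nm, so the cam is at its stop. Backing off into the play before withdrawing.

{"name": "move_arm", "arguments": {"twist": [[0,0,-0.015],[0,0,-0.03],[0,0,-0.03],[0,0,-0.03]], "slide": [[0,0,0],[0,0,0],[0,0,0],[0,0,0]], "hand": [0.05,0.05,0.05,0.05]}}

```text
clock: 37.9
eef_pos: [0.606, -0.0876, 0.1385]
eef_rot: [0.738, 0.675, 0.0, 0.001]
ft_force: [0.9, -0.9, 1.1]
gripper_width: 0.138
gripper_force: 35.0
```

```bash
python3 -c "
from h import *
pose()"
```

```text
pos [ 0.606  -0.0876  0.1385] yaw of x 84.86 closing y -5.14 z [ 1.5e-03 -8.0e-04 -1.0e+00] q [ 0.31  0.68 -0.33  1.65  0.28  0.86 -0.23] f [ 0.9 -0.9  1.1] m [-0.47 -0.39 -0.04] 0.1382165397815026
```

{"name": "move_arm", "arguments": {"twist": [[0,0,-0.015],[0,0,-0.025],[0,0,-0.025],[0,0,-0.025]], "slide": [[0,0,0],[0,0,0],[0,0,0],[0,0,0]], "hand": [0.05,0.05,0.05,0.05]}}

```text
clock: 38.23
eef_pos: [0.6053, -0.0875, 0.1382]
eef_rot: [0.764, 0.645, -0.0, 0.0]
ft_force: [0.5, -1.4, 2.6]
gripper_width: 0.14
gripper_force: 35.0
```

```bash
python3 -c "
from h import *
pose()"
```

```text
pos [ 0.6053 -0.0875  0.1382] yaw of x 80.38 closing y -9.62 z [-3.e-04 -3.e-04 -1.e+00] q [ 0.3   0.68 -0.31  1.65  0.26  0.86 -0.29] f [ 0.5 -1.4  2.6] m [-0.35  0.09  0.04] 0.14032756833287852
```

{"name": "move_arm", "arguments": {"twist": [[0,0,0],[0,0,0],[0,0,0],[0,0,0],[0,0,0],[0,0,0],[0,0,0],[0,0,0]], "slide": [[0,0,0.02],[0,0,0.05],[0,0,0.08],[0,0,0.16],[0,0,0.28],[0,0,0.4],[0,0,0.46],[0,0,0.46]], "hand": [0.05,0.05,0.05,0.05,0.05,0.05,0.05,0.05]}}

```text
clock: 38.9
eef_pos: [0.6074, -0.0866, 0.2575]
eef_rot: [0.764, 0.645, 0.003, 0.003]
ft_force: [0.7, -0.1, 0.7]
gripper_width: 0.138
gripper_force: 35.0
```

```bash
python3 -c "
from lock import *
pose(); s,im=snap('wrist','w13.png'); im=im[:,:,::-1].copy(); c=cam('wrist',s); lock(im,c)
hsv=cv2.cvtColor(im,cv2.COLOR_BGR2HSV); m=((hsv[...,0]>14)&(hsv[...,0]<28)&(hsv[...,1]>150)&(hsv[...,2]>110)).astype(np.uint8)
n,l,st,ce=cv2.connectedComponentsWithStats(m)
for i in range(1,n):
    if st[i][4]>30: print(st[i],ray(c,ce[i],.04).round(4))
"
```

```text
pos [ 0.6074 -0.0866  0.2575] yaw of x 80.33 closing y -9.67 z [ 8.4e-03  2.0e-04 -1.0e+00] q [ 0.32  0.55 -0.35  1.51  0.2   1.11 -0.24] f [ 0.7 -0.1  0.7] m [ 0.02 -0.07 -0.04] 0.13845901695484505
guess px [315. 187.] halves [(301, array([ 0.5966, -0.0833])), (284, array([ 0.6172, -0.0876]))]
circle mm [605.9 -86.2] 20.5 ellipse [606.4 -86.3] [39.7 40.4]
mean [ 0.6069 -0.0855] slot deg 78.3
[599  26  26  44 496] [0.9771 0.0128 0.04  ]
[548 109  16  74 648] [ 0.9158 -0.0984  0.04  ]
[301 171  14  29 301] [ 0.5958 -0.0859  0.04  ]
[318 171  14  28 284] [ 0.6171 -0.0903  0.04  ]
[ 380  186   46   41 1435] [ 0.7171 -0.1355  0.04  ]
[ 422  252   52   39 1028] [ 0.7816 -0.2408  0.04  ]
```

Slot now ≈78° (home at 76° within measuring error). Returning the key to the stand.

{"name": "move_arm", "arguments": {"twist": [[0,0,-0.0375],[0,0,-0.075],[0,0,-0.1125],[0,0,-0.15],[0,0,-0.1875],[0,0,-0.225],[0,0,-0.2625],[0,0,-0.3]], "slide": [[-0.06,0.035,0],[-0.12,0.07,0],[-0.18,0.105,0],[-0.24,0.14,0],[-0.3,0.175,0],[-0.36,0.21,0],[-0.42,0.245,0],[-0.48,0.28,0]], "hand": [0.05,0.05,0.05,0.05,0.05,0.05,0.05,0.05]}}

```text
clock: 39.62
eef_pos: [0.483, -0.0169, 0.2508]
eef_rot: [0.974, 0.225, -0.002, -0.001]
ft_force: [0.6, 0.5, -1.0]
gripper_width: 0.136
gripper_force: 35.0
```

{"name": "move_arm", "arguments": {"twist": [[0,0,-0.0375],[0,0,-0.075],[0,0,-0.1125],[0,0,-0.1465],[0,0,-0.1465],[0,0,-0.1465],[0,0,-0.1465],[0,0,-0.1465]], "slide": [[-0.06,0.035,0],[-0.12,0.07,0],[-0.18,0.105,0],[-0.24,0.14,0],[-0.259,0.164,0],[-0.259,0.164,0],[-0.259,0.164,0],[-0.259,0.164,0]], "hand": [0.05,0.05,0.05,0.05,0.05,0.05,0.05,0.05]}}

```text
clock: 40.28
eef_pos: [0.4214, 0.023, 0.2523]
eef_rot: [1.0, -0.0, 0.0, 0.0]
ft_force: [-0.1, 0.7, -0.5]
gripper_width: 0.139
gripper_force: 35.0
```

```bash
python3 - <<'E'
from h import *
pose(); s,im=snap('wrist','w14.png'); im=im[:,:,::-1].copy(); c=cam('wrist',s)
hsv=cv2.cvtColor(im,cv2.COLOR_BGR2HSV).astype(int)
red=((hsv[...,0]<6)|(hsv[...,0]>174))&(hsv[...,1]>180)&(hsv[...,2]>60)
n,l,st,ce=cv2.connectedComponentsWithStats(red.astype(np.uint8))
print('red',[(st[i],ce[i].round()) for i in range(1,n) if st[i][4]>40])
for n_ in ('side','scene'):
    _,a=snap(n_,n_+'14.png'); h=cv2.cvtColor(a,cv2.COLOR_RGB2HSV).astype(int); C=cam(n_)
    g=proj(C,(.4225,.0235,.24))[0]; r=((h[...,0]<6)|(h[...,0]>174))&(h[...,1]>180)&(h[...,2]>60)
    n,l,st,ce=cv2.connectedComponentsWithStats(r.astype(np.uint8)); print(n_,'key exp z: handle',proj(C,[(.4225,.0235,.224),(.4225,.0235,.276)]).round().tolist(),[(st[i].tolist(),ce[i].round(1).tolist()) for i in range(1,n) if st[i][4]>25 and np.hypot(*(ce[i]-g))<60])
E
```

```text
pos [0.4214 0.023  0.2523] yaw of x -0.04 closing y -90.04 z [ 1.e-04 -2.e-04 -1.e+00] q [-0.06  0.25 -0.06  2.01  0.02  0.89 -1.7 ] f [-0.1  0.7 -0.5] m [0.04 0.1  0.  ] 0.1390326609639172
red [(array([ 304,  220,   28,   70, 1686], dtype=int32), array([317., 257.]))]
side key exp z: handle [[360.0, 153.0], [362.0, 134.0]] [([363, 133, 5, 20, 44], [365.9, 143.4])]
scene key exp z: handle [[359.0, 184.0], [360.0, 169.0]] [([362, 169, 3, 16, 29], [363.0, 177.2])]
```

{"name": "move_arm", "arguments": {"twist": [[0,0,0],[0,0,0],[0,0,0],[0,0,0],[0,0,0],[0,0,0],[0,0,0]], "slide": [[0,0.004,-0.12],[0,0.004,-0.25],[0,0.004,-0.36],[0,0.004,-0.44],[0,0.004,-0.48],[0,0.004,-0.48],[0,0.004,-0.48]], "hand": [0.05,0.05,0.05,0.05,0.05,0.05,0.05]}}

```text
clock: 41.02
eef_pos: [0.421, 0.0242, 0.1323]
eef_rot: [1.0, -0.001, -0.0, 0.0]
ft_force: [0.2, -0.0, -0.6]
gripper_width: 0.139
gripper_force: 35.0
```

{"name": "move_arm", "arguments": {"twist": [[0,0,0],[0,0,0],[0,0,0],[0,0,0],[0,0,0],[0,0,0]], "slide": [[0,0,-0.03],[0,0,-0.06],[0,0,-0.09],[0,0,-0.11],[0,0,-0.11],[0,0,-0.11]], "hand": [0.05,0.05,0.05,0.05,0.05,0.05]}}

```text
clock: 41.52
eef_pos: [0.4205, 0.0245, 0.1049]
eef_rot: [1.0, -0.001, -0.0, 0.0]
ft_force: [1.0, -0.9, -1.2]
gripper_width: 0.137
gripper_force: 35.0
```

```bash
python3 -c "
from h import *
pose()"
```

```text
pos [0.4205 0.0245 0.1049] yaw of x -0.08 closing y -90.08 z [-7.e-04 -0.e+00 -1.e+00] q [-0.08  0.49 -0.04  2.2   0.05  0.45 -1.73] f [ 1.  -0.9 -1.2] m [0.05 0.09 0.01] 0.13663077059865128
```

{"name": "move_arm", "arguments": {"twist": [[0,0,0],[0,0,0],[0,0,0],[0,0,0]], "slide": [[0,0,-0.012],[0,0,-0.026],[0,0,-0.026],[0,0,-0.026]], "hand": [0.05,0.05,0.05,0.05]}}

```text
clock: 41.85
eef_pos: [0.4206, 0.0245, 0.0985]
eef_rot: [1.0, -0.001, -0.0, -0.0]
ft_force: [-0.6, 0.5, -1.0]
gripper_width: 0.135
gripper_force: 35.0
```

{"name": "move_arm", "arguments": {"twist": [[0,0,0],[0,0,0],[0,0,0],[0,0,0],[0,0,0],[0,0,0]], "slide": [[0,0,0],[0,0,0],[0,0,0],[0,0,0],[0,0,0],[0,0,0]], "hand": [0.18,0.25,0.4,0.5,0.6,0.6]}}

```text
clock: 42.35
eef_pos: [0.4207, 0.0245, 0.0987]
eef_rot: [1.0, -0.001, 0.0, -0.0]
ft_force: [-0.4, -0.2, -1.3]
gripper_width: 0.488
gripper_force: 0.0
```

{"name": "move_arm", "arguments": {"twist": [[0,0,0],[0,0,0],[0,0,0],[0,0,0],[0,0,0],[0,0,0],[0,0,0],[0,0,0]], "slide": [[0,0,0.05],[0,0,0.15],[0,0,0.28],[0,0,0.42],[0,0,0.55],[0.1,0,0.68],[0.2,0,0.75],[0.3,0,0.8]], "hand": [0.6,0.6,0.6,0.6,0.6,0.6,0.6,0.6]}}

```text
clock: 43.02
eef_pos: [0.4972, 0.0245, 0.3018]
eef_rot: [1.0, -0.001, 0.003, -0.0]
ft_force: [-0.2, 0.1, -0.2]
gripper_width: 0.601
gripper_force: 0.0
```

```bash
python3 - <<'E'
from h import *
pose()
b=None
for n in ('side','scene'):
    _,a=snap(n,n+'15.png'); b0=cv2.imread(f'pics/{n}0.png')
    for nm,im in(('now',a[:,:,::-1]),('start',b0)):
        h=cv2.cvtColor(np.ascontiguousarray(im),cv2.COLOR_BGR2HSV).astype(int); r=((h[...,0]<6)|(h[...,0]>174))&(h[...,1]>180)&(h[...,2]>60)
        g=proj(cam(n),(.4225,.0235,.1))[0]
        k,l,st,ce=cv2.connectedComponentsWithStats(r.astype(np.uint8)); print(n,nm,[(st[i].tolist(),ce[i].round(1).tolist()) for i in range(1,k) if st[i][4]>25 and np.hypot(*(ce[i]-g))<40])
        if n=='side': print(' garlic region mean', im[proj(cam(n),(.435,.455,.02))[0].astype(int)[1]-3:,:][:6,proj(cam(n),(.435,.455,.02))[0].astype(int)[0]-3:][:,:6].mean((0,1)).round())
E
```

```text
pos [0.4972 0.0245 0.3018] yaw of x -0.09 closing y -90.09 z [ 5.2e-03  4.0e-04 -1.0e+00] q [-0.06  0.31 -0.05  1.75  0.02  1.07 -1.68] f [-0.2  0.1 -0.2] m [0.1  0.07 0.05] 0.6014549852509888
side now [([353, 187, 11, 19, 173], [357.5, 195.8])]
 garlic region mean [188. 212. 235.]
side start [([353, 187, 11, 19, 165], [357.6, 195.7])]
 garlic region mean [195. 219. 239.]
scene now [([352, 210, 8, 14, 81], [355.8, 216.3])]
scene start [([353, 209, 7, 15, 79], [355.8, 215.7])]
```

The key is back where it started. Final check of the carousel from above.

{"name": "move_arm", "arguments": {"twist": [[0,0,0],[0,0,0],[0,0,0],[0,0,0],[0,0,0],[0,0,0],[0,0,0],[0,0,0]], "slide": [[0,-0.14,0],[0,-0.28,0],[0,-0.42,0],[0,-0.56,0],[0,-0.7,0],[0,-0.84,0],[0,-0.9,0],[0,-0.9,0]], "hand": [0.6,0.6,0.6,0.6,0.6,0.6,0.6,0.6]}}

```text
clock: 43.78
eef_pos: [0.4932, -0.2056, 0.2975]
eef_rot: [1.0, -0.005, -0.002, 0.001]
ft_force: [-0.1, -0.8, -0.0]
gripper_width: 0.599
gripper_force: 0.0
```

```bash
python3 - <<'E'
from carousel import *; from tins import *; from lock import *
pose(); s,im=snap('wrist','w16.png'); im=im[:,:,::-1].copy(); c=cam('wrist',s)
x=np.load('car2.npy'); p=x[:2]-.07*np.array([np.cos(x[2]),np.sin(x[2])])
P=pads(im,c,proj(c,(*p,.03))); print('pad2 ang',np.degrees(np.arctan2(*(P[0,:2]-x[:2])[::-1])),'off mm',((P[0,:2]-p)*1e3).round(1)); tins(im,c,x,(0,1,3)); lock(im,c)
E
```

```text
pos [ 0.4932 -0.2056  0.2975] yaw of x -0.6 closing y -90.6 z [-0.0032 -0.0021 -1.    ] q [ 0.33  0.38  0.04  1.66 -0.01  1.1  -1.21] f [-0.1 -0.8 -0. ] m [0.02 0.12 0.  ] 0.5993244453673158
(297.8, 112.2) [48.8 50.4] [ 0.5841 -0.1796  0.03  ]
pad2 ang 74.94117672227598 off mm [ 1.  -1.4]
0 (406.1, 139.0) [46.9 52.1] exp [408.2 139.4] err mm [0.5 2.6]
1 (365.7, 61.0) [50.9 62.6] exp [367.8  61.1] err mm [0.1 2.3]
3 (350.4, 162.2) [46.9 49. ] exp [336.3 182.5] err mm [ 24.8 -16.9]
guess px [225.  95.] halves [(322, array([ 0.6161, -0.0912])), (304, array([ 0.5957, -0.0863]))]
circle mm [606.  -88.6] 20.3 ellipse [605.8 -88.6] [39.5 40.2]
mean [ 0.6059 -0.0888] slot deg 76.4
```

Tin 3 has been knocked ~30 mm toward the hub; everything else is right. Re-measuring from the settled pose before mending.

{"name": "move_arm", "arguments": {"twist": [[0,0,0],[0,0,0],[0,0,0],[0,0,0]], "slide": [[0,-0.12,0],[0,-0.12,0],[0,-0.12,0],[0,-0.12,0]], "hand": [0.6,0.6,0.6,0.6]}}

```text
clock: 44.17
eef_pos: [0.4957, -0.2282, 0.2983]
eef_rot: [1.0, 0.0, -0.0, -0.001]
ft_force: [-0.2, 0.7, 0.7]
gripper_width: 0.598
gripper_force: 0.0
```

```bash
python3 - <<'E'
from carousel import *; from tins import *
pose(); s,im=snap('wrist','w17.png'); im=im[:,:,::-1].copy(); c=cam('wrist',s)
x=np.load('car2.npy'); p=x[:2]-.07*np.array([np.cos(x[2]),np.sin(x[2])])
P=pads(im,c,proj(c,(*p,.03))); print('off mm',((P[0,:2]-p)*1e3).round(1)); tins(im,c,x,(0,1,3))
p3=x[:2]+.07*np.array([np.cos(x[2]+1.5*np.pi),np.sin(x[2]+1.5*np.pi)]); print('pad3',p3.round(4))
# label side / base: green pixels near the tin
hsv=cv2.cvtColor(im,cv2.COLOR_BGR2HSV).astype(int)
black=(im.max(2)<60).astype(np.uint8); k,l,st,ce=cv2.connectedComponentsWithStats(black)
for i in range(1,k):
    w=ray(c,ce[i],.03)[:2]
    if st[i][4]>40 and np.hypot(*(w-x[:2]))<.13: print('black',st[i],w.round(4))
E
```

```text
pos [ 0.4957 -0.2282  0.2983] yaw of x 0.05 closing y -89.95 z [-8.0e-04  2.1e-03 -1.0e+00] q [ 0.37  0.39  0.04  1.63 -0.02  1.12 -1.16] f [-0.2  0.7  0.7] m [0.1  0.11 0.04] 0.5978809268656431
(283.3, 114.3) [48.3 50.2] [ 0.584  -0.1796  0.03  ]
off mm [ 1.  -1.4]
0 (388.3, 142.2) [47.7 50.1] exp [390.  142.9] err mm [0.8 2.1]
1 (347.3, 64.6) [50.9 61.5] exp [349.3  64.8] err mm [0.2 2.2]
3 (332.5, 164.8) [46.6 49.1] exp [318.7 184.9] err mm [ 24.9 -16.8]
pad3 [ 0.4982 -0.2293]
black [320  66  50  37 321] [ 0.6133 -0.2618]
black [ 259   90   49   50 1917] [ 0.584  -0.1795]
black [355 115  34  48 270] [ 0.5603 -0.2953]
black [297 154  38  44 624] [ 0.4892 -0.216 ]
black [256 164  13  13 120] [ 0.506  -0.1463]
```

{"name": "move_arm", "arguments": {"twist": [[0,0,0.0375],[0,0,0.075],[0,0,0.1125],[0,0,0.15],[0,0,0.1875],[0,0,0.225],[0,0,0.2625],[0,0,0.3]], "slide": [[0.02,-0.05,0],[0.04,-0.1,0],[0.06,-0.15,0],[0.08,-0.2,0],[0.105,-0.25,0],[0.105,-0.3,0],[0.105,-0.327,0],[0.105,-0.327,0]], "hand": [0.8,0.8,0.8,0.8,0.8,0.8,0.8,0.8]}}

```text
clock: 44.88
eef_pos: [0.5219, -0.3126, 0.2983]
eef_rot: [0.89, 0.456, -0.0, -0.0]
ft_force: [-0.8, -0.9, 0.4]
gripper_width: 0.807
gripper_force: 0.0
```

{"name": "move_arm", "arguments": {"twist": [[0,0,0.0375],[0,0,0.075],[0,0,0.1125],[0,0,0.15],[0,0,0.1875],[0,0,0.2],[0,0,0.2],[0,0,0.2]], "slide": [[0,0,0],[0,0,0],[0,0,0],[0,0,0],[0,0,0],[0,0,0],[0,0,0],[0,0,0]], "hand": [0.8,0.8,0.8,0.8,0.8,0.8,0.8,0.8]}}

```text
clock: 45.55
eef_pos: [0.5223, -0.3108, 0.2986]
eef_rot: [0.707, 0.707, 0.0, -0.0]
ft_force: [0.1, -0.4, -2.5]
gripper_width: 0.798
gripper_force: 0.0
```

```bash
cat > chk.py <<'E'
from carousel import *; from tins import *
pose(); import sys
s,im=snap('wrist',sys.argv[1]); im=im[:,:,::-1].copy(); c=cam('wrist',s)
x=np.load('car2.npy'); p=x[:2]-.07*np.array([np.cos(x[2]),np.sin(x[2])])
P=pads(im,c,proj(c,(*p,.03))); print('pad2 off mm',((P[0,:2]-p)*1e3).round(1)); tins(im,c,x,(0,1,3))
E
python3 chk.py w18.png
```

```text
pos [ 0.5223 -0.3108  0.2986] yaw of x 89.96 closing y -0.04 z [-1.e-04  8.e-04 -1.e+00] q [ 0.7   0.51 -0.33  1.45  0.17  1.21  0.35] f [ 0.1 -0.4 -2.5] m [ 0.02 -0.01  0.05] 0.79770429376999
(362.3, 81.2) [49.1 54.3] [ 0.5832 -0.1786  0.03  ]
pad2 off mm [ 0.1 -0.4]
0 (338.0, 186.5) [45.9 49.1] exp [339.4 189.9] err mm [-1.8  4.3]
1 (335.3, 143.3) [328.2 736.4] exp [411.1 148.2] err mm [-90.9   5.8]
3 (324.2, 133.4) [49.8 65.4] exp [297.1 118.9] err mm [ 31.7 -16.5]
```

{"name": "move_arm", "arguments": {"twist": [[0,0,0],[0,0,0],[0,0,0],[0,0,0],[0,0,0],[0,0,0],[0,0,0],[0,0,0]], "slide": [[0,0.14,0],[0,0.262,-0.1],[0,0.262,-0.25],[0,0.262,-0.4],[0,0.262,-0.54],[0,0.262,-0.68],[0,0.262,-0.79],[0,0.262,-0.846]], "hand": [0.85,0.85,0.85,0.85,0.85,0.85,0.85,0.85]}}

```text
clock: 46.27
eef_pos: [0.5199, -0.2454, 0.0835]
eef_rot: [0.708, 0.707, -0.001, -0.003]
ft_force: [-0.2, -0.1, 0.2]
gripper_width: 0.854
gripper_force: 0.0
```

{"name": "move_arm", "arguments": {"twist": [[0,0,0],[0,0,0],[0,0,0],[0,0,0],[0,0,0],[0,0,0],[0,0,0],[0,0,0]], "slide": [[0,0,0],[0,0,0],[0,0,0],[0,0,0],[0,0,0],[0,0,0],[0,0,0],[0,0,0]], "hand": [0.8,0.7,0.65,0.6,0.5,0.5,0.5,0.5], "force": 8}}

```text
clock: 46.93
eef_pos: [0.5227, -0.2471, 0.0888]
eef_rot: [0.708, 0.707, 0.0, 0.001]
ft_force: [-1.1, 1.2, 6.2]
gripper_width: 0.617
gripper_force: 8.0
```

```bash
python3 -c "
from h import *
pose()"
```

```text
pos [ 0.5227 -0.2471  0.0888] yaw of x 89.9 closing y -0.1 z [ 0.0022 -0.0012 -1.    ] q [ 0.58  0.7  -0.27  1.79  0.28  0.69  0.15] f [-1.1  1.2  6.2] m [0.08 0.39 0.03] 0.6167949264926273
```

{"name": "move_arm", "arguments": {"twist": [[0,0,0],[0,0,0],[0,0,0],[0,0,0],[0,0,0],[0,0,0],[0,0,0],[0,0,0]], "slide": [[0,0,0.02],[0,0,0.04],[0,0,0.05],[-0.04,0.025,0.05],[-0.08,0.05,0.05],[-0.098,0.063,0.05],[-0.098,0.063,0.05],[-0.098,0.063,0.05]], "hand": [0.5,0.5,0.5,0.5,0.5,0.5,0.5,0.5], "force": 12}}

```text
clock: 47.6
eef_pos: [0.4978, -0.2312, 0.0998]
eef_rot: [0.708, 0.707, 0.0, 0.0]
ft_force: [0.5, -0.5, -1.9]
gripper_width: 0.615
gripper_force: 12.0
```

{"name": "move_arm", "arguments": {"twist": [[0,0,0],[0,0,0],[0,0,0],[0,0,0],[0,0,0]], "slide": [[0,0,-0.02],[0,0,-0.035],[0,0,-0.046],[0,0,-0.05],[0,0,-0.05]], "hand": [0.5,0.5,0.5,0.5,0.5]}}

```text
clock: 48.02
eef_pos: [0.4977, -0.2314, 0.0884]
eef_rot: [0.708, 0.707, -0.0, 0.0]
ft_force: [-2.6, 0.9, 9.6]
gripper_width: 0.612
gripper_force: 12.0
```

{"name": "move_arm", "arguments": {"twist": [[0,0,0],[0,0,0],[0,0,0],[0,0,0],[0,0,0],[0,0,0],[0,0,0],[0,0,0]], "slide": [[0,0,0],[0,0,0],[0,0,0],[0,0,0.04],[0,0,0.15],[0,0,0.3],[0,0,0.45],[0,0,0.596]], "hand": [0.65,0.72,0.75,0.75,0.75,0.75,0.75,0.75]}}

```text
clock: 48.68
eef_pos: [0.4973, -0.2308, 0.2384]
eef_rot: [0.708, 0.707, 0.0, -0.0]
ft_force: [0.7, -0.6, 0.7]
gripper_width: 0.75
gripper_force: 0.0
```

{"name": "move_arm", "arguments": {"twist": [[0,0,0],[0,0,0],[0,0,0],[0,0,0],[0,0,0],[0,0,0],[0,0,0]], "slide": [[0.1,-0.05,0.12],[0.2,-0.1,0.22],[0.29,-0.2,0.22],[0.29,-0.28,0.22],[0.29,-0.28,0.22],[0.29,-0.28,0.22],[0.29,-0.28,0.22]], "hand": [1,1,1,1,1,1,1]}}

```text
clock: 49.27
eef_pos: [0.5696, -0.2997, 0.2911]
eef_rot: [0.707, 0.707, 0.0, -0.001]
ft_force: [-0.5, 0.4, -0.6]
gripper_width: 0.999
gripper_force: 0.0
```

```bash
python3 chk.py w19.png; python3 -c "
from lock import *
s=robot.state(); im=cv2.imread('pics/w19.png'); lock(im,cam('wrist',s))"
```

```text
pos [ 0.5696 -0.2997  0.2911] yaw of x 89.96 closing y -0.04 z [-7.0e-04  1.7e-03 -1.0e+00] q [ 0.64  0.58 -0.33  1.35  0.19  1.24  0.29] f [-0.5  0.4 -0.6] m [-0.01  0.02  0.  ] 0.998903009513061
(327.7, 89.4) [50. 54.] [ 0.583  -0.1785  0.03  ]
pad2 off mm [-0.1 -0.3]
0 (301.3, 197.7) [45.7 47.1] exp [301.4 200.2] err mm [-0.1  3.3]
1 (371.7, 155.6) [48.8 52.3] exp [372.4 158.4] err mm [-1.   3.3]
3 (256.3, 130.1) [49.7 52.8] exp [255.9 129. ] err mm [ 0.4 -1.1]
guess px [349.   5.] halves [(257, array([ 0.5942, -0.0915])), (319, array([ 0.6158, -0.094 ]))]
circle mm [605.8 -88.7] 20.2 ellipse [605.8 -89. ] [38.6 39.9]
mean [ 0.605  -0.0928] slot deg 83.5
```

All tins are back within 4 mm of their pads, the deck is parked, the lock is home (76° in the clear view) and the key is in its stand. Handing in.

```bash
python3 -c "
from bench import robot
print(robot.close_job())"
```

```text
the job is handed in; nothing more can be done
None
```

I handed the job in at about 49 s: the three tins present are each on their own pad, the carousel is parked in its detent, the cam lock is turned home and the key is back upright in its stand; one tin got knocked off its pad during the run, and I put it back after the key was already in its stand.

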